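# Stow a spare carton in the chest with the folding lid stay

## Robot

A 6-joint arm with a two-finger parallel gripper is mounted at the origin on a cart in front of the work surface, level with it; the furniture and walls round the work are solid. World frame = base frame: x ahead of the robot, y to its left, z up, the work surface at z = 0. Lengths are in m, angles in rad, forces in N, time in s.
With the tool pointing down it reaches from about 0.375 to 0.9 m from the base axis. Payload 3.1 kg.
Tool frame: the origin (TCP) lies where the fingers leave the gripper's body, on its centre line; the fingertips stand 70 mm ahead of it and the grasp point (between the pads) lies 51 mm ahead of it; z points along the fingers, y is the line along which they close (so a half turn about z gives the same grasp; the last joint's range is limited). The gripper opens to 87 mm and grips with 3 to 60 N. Pads are 19 mm wide; open, the fingers measure 117 mm over their backs; the gripper's body (75 mm by 190 mm) begins 51 mm behind the grasp point.
Start: joints at [-1.353, 0.527, 1.433, -0, 1.181, -0.178], TCP at [0.241, -0.577, 0.292] pointing down, gripper open.
Joint ranges: [-3.08, 3.08], [-0.75, 2.2], [0.22, 2.44], [-1.43, 4.57], [0, 2.65], [-2.85, 2.85]. Speed limits (rad/s): [2.79, 2.79, 3.14, 3.14, 3.14, 3.14].

## Interface

Orientations are given as a unit quaternion [x, y, z, w].
In Python, from rig import robot gives the robot as it stands.
- The arm moves only by the tool send_rows, never from a script. Its argument "deltas" is text: rows parted by semicolons, each of 7 numbers parted by spaces: the shift along the tool's x, y, z in mm, then the turn, a rotation vector about the tool's x, y, z in degrees, then the opening, from 0 (shut) to 1 (fully open). A call has 1 to 10 rows; each row shifts and turns the commanded pose from where the row before left it, along the tool's axes as they then stand; what a row does not reach is not made up. A row lasts 1/8 s, in which the tool goes at most 62.5 mm and 10.7 degrees, less where a joint would pass 70% of its speed; a pose out of reach is approached as far as the arm can. A call is refused whole if a number of a shift passes 62.5 or a number of a turn 10.7, either way. A call with a gripper value outside its range is refused whole. The fingers move at their own pace and stop on an object; "newtons" is the grip in N (left out, the last holds). Time passes only in rows, so rows that do not move let the fingers close. It gives the time, the measured TCP pose, the force, the opening and the grip force at its end, in the units of the state.
- robot.get_obs(): the state, without advancing time (a new reading comes with each control period).
- robot.camera(name): name is "scene" or "top" or "wrist"; returns a dict with "image" (384x512x3 uint8, red, green, blue), "depth" (384x512 float32, m along the optical axis (not along the pixel's ray), 0 where there is no reading), "fovy" (degrees; the focal length in pixels is half the picture's height over the tangent of half this angle, whatever the lens; pixels are square), "cx", "cy" (the principal point, pixels), "rvec" (rotation vector, rad) and "tvec" (3), from world to camera coordinates, as OpenCV has them. Camera axes: x right, y down, z forward; pixel columns grow to the right and rows downward; lengths in m; the calibration is good to about 2 mm. The wrist camera is an equidistant fisheye: a pixel r from the principal point sees the ray r / f radians off the axis. A picture is of the moment at which its call begins.
- robot.hand_in(): hands the job in; it is judged then, once.
Trained networks look in the newest picture that a camera, given by its name, has taken for a name from the list of things; names that differ only in an ending like _2 or _b are one class to them, and where a whole thing is asked for, a point or a joint stands for the part that bears it (a point fixed in the world has none). Each returns a list of dicts, best first, with "p" (0 to 1); they miss things now and then, are a little off and sometimes report something else, mostly with a low value. They report only what shows in the picture. A call takes as long as a camera call. They do not tell look-alikes from the thing itself.
- robot.find_in(camera, thing): "box" ([left, top, right, bottom] in pixels, round what is visible of it).
- robot.cut_out(camera, thing): "region" (384x512 bool, what is visible of it) and "box" ([left, top, right, bottom] in pixels, round what is visible of it).
The state is a dict: "time": time; "q": joint angles; "joint_velocities": joint speeds; "joint_torque": joint torques, N m; "position": TCP position; "tool_rot": TCP orientation; "ft_force": force on the tool from outside, world axes, zero at the start; "moment": the same for the moment, N m; "grip_width": finger opening in m; "grip_force": force on a finger pad.
Only numpy, scipy, OpenCV 4.12 (cv2) and the standard library are available. Lean on these libraries where they do the work, as an engineer would, in place of code of your own. Each camera call takes 0.05 s, during which the arm holds its last target. There are 200 camera calls.

## Task

Put the small orange-topped carton away in the empty right-hand bay of the blue parts chest. Raise the lid by its front bar until the folding stay on the chest's left end locks and holds the lid up by itself, stand the carton upright in the bay, then break the stay at its red knob and let the lid down under control until it is shut. Stop as soon as you feel the stay come tight, do not strain the lid or the stay, do not let the lid drop, and leave the other things alone.

Things in the scene. Friction and masses are not known exactly. Their poses are not given: they have to be found in the camera images.
- chest: blue sheet-steel parts chest screwed to the bench, 160 deep (x) x 240 wide (y) x 100 mm to the rim, walls 4 mm; origin: centre of its underside; x points from its front to its hinged back, y to its left end, z up
- chest_hinge (a point): hinge line of the lid, mid-width at the rear rim: 80 mm behind the chest's origin, 100 mm up; the lid turns about the chest's y axis here; axes as the chest's
- chest_bay (a point): point on the floor of the empty right-hand bay (152 mm along x, 142 mm along y, floor 90 mm below the rim), 24 mm in front of the chest's middle, 45 mm right of it, 10 mm above the bench; axes as the chest's. A carton centred here clears the open lid and its bar. The left bay, past a 72 mm high partition, already holds a coupling and a bushing
- lid (a joint): angle of the blue steel lid (12 mm thick, 0.9 kg): 0 shut, grows as it rises. The stay comes tight somewhere from 1.32 to 1.45 rad, it must be felt: about 0.05 rad before, its catch resists (5 to 8 N more at the bar), then snaps in; just after that it is tight. Let go before the snap, the lid falls. Pulling on with over some 16 N at the bar drags the stay's clamped foot
- lid_bar (a point): middle of the round steel bar (12 mm thick, 112 mm long, along the chest's y) on the lid's front: shut, 40 mm in front of the chest's front face, 106 mm above the bench; 200 mm from the hinge line, 6 mm above it. Gap to the chest's face 34 mm. Gripped across, it turns between the fingers as the lid rises
- stay_knob (a point): middle of the red revolving knob (16 mm thick, 46 mm long, axis along chest y) at the knee of the stay on the chest's left end, 46 mm out from the end wall (23 to 65 mm out is free). Lid shut: knee folded forward, some 34 mm ahead of the front face, 70 mm above the bench. Locked: knee half-way between the stay's pivots, 9 mm rearward of straight. Drawn forward, square to the arms, with 5 to 8 N it breaks
- stay_slot (a point): as far out as the knob's middle, level with the middle of the slotted plate on the left end, 105 mm in front of the hinge line, 50 mm below the rim. The stay's foot (stay_foot, the lower pivot) is clamped in it up to 7 mm ahead or behind; over some 25 N along the slot drags it. The knob swings about the foot at 91 mm, forward and down, the lid coming down by its weight (up to 12 N at the knob)
- carton_center (a point): centre of the task's carton, 76 (its x) x 53 (its y) x 62 mm high, orange top, cream foot, about 0.14 kg; 31 mm above its underside
- reducer: dark bell reducer standing on the bench, 54 mm across, 38 mm high, a bystander; origin under its middle
- union: rusty brown pipe union standing, 47 x 54 x 47 mm, a bystander; origin under its middle
- valve: brass ball valve with blue lever, 39 x 124 x 54 mm, a bystander; origin under its middle
- nipple: short dark pipe nipple lying, 95 x 34 x 34 mm, a bystander; origin under its middle
Not all that is in view belongs to the job. Of the things like the part that bears carton_center, leave any that is pink; of the rest the larger one is meant.

How it is judged:
On the way, in this order (a step that is already met when the one before it is completed fails the run):
1. the lid stands open on its locked stay with nothing touching lid or stay (value of joint lid above 1.2 rad and velocity of joint lid above -0.05 rad/s and contact force between anything else and lid below 0.1 N and contact force between anything else and stay_foot below 0.1 N), for 0.5 s.
2. the carton stands upright in the right-hand bay, released, the lid still up (x of carton_center in the frame of chest_bay between -0.03 and 0.07 m and y of carton_center in the frame of chest_bay between -0.05 and 0.05 m and z of carton_center in the frame of chest_bay below 0.045 m and angle between carton_center's own z axis and vertical below 0.15 rad and contact force between the fingers and carton below 0.1 N and linear speed of carton below 0.03 m/s and value of joint lid above 1.2 rad), for 0.2 s.
At the end, for the whole second after the job is handed in: The lid is fully shut (within 0.03 rad), the carton stands upright (within 0.15 rad) and at rest on the floor of the right-hand bay, and the hand is off the lid and the stay (value of joint lid below 0.03 rad and x of carton_center in the frame of chest_bay between -0.03 and 0.07 m and y of carton_center in the frame of chest_bay between -0.05 and 0.05 m and z of carton_center in the frame of chest_bay below 0.045 m and angle between carton_center's own z axis and vertical below 0.15 rad and linear speed of carton below 0.02 m/s and contact force between the fingers and lid below 0.1 N and contact force between the fingers and stay_foot below 0.1 N); the robot touches nothing.
It fails at once if the stay was strained until its clamped foot slipped in the slot (distance of stay_foot from where it was at the start of the episode above 0.0015 m).
It fails at once if the lid was let drop (velocity of joint lid below -3 rad/s).
It fails at once if a bystander was moved (distance of any of reducer, union, valve, nipple from where it was at the start of the episode above 0.03 m).
It also fails if it takes over 72 s, if anything falls off the work surface, if the arm or the gripper's body presses on something with over 40 N, if the wrist force passes 120 N, or if a joint passes its speed limit or range.

## Working session

There is one attempt and no reset: what is moved stays moved. The work goes in short steps, Python scripts to look and compute and a tool call to move; the robot and the scene stay as the last step left them, time stands still between calls to the robot, and variables do not carry over. Pictures are saved under pics/ and viewed, at most 10 in all, crops included, and the job is handed in when it is done.

Besides the shell and the picture viewer there is one more tool, called after ">>>" by a JSON object that holds its "api" and its "payload". send_rows: Moves the arm, as the interface text tells. Its arguments: {"type":"object","properties":{"deltas":{"type":"string"},"newtons":{"type":"number"}},"required":["deltas"]}

```bash
mkdir -p pics; ls; cat > h.py <<'E'
import numpy as np, cv2
from scipy.spatial.transform import Rotation as R
from rig import robot
def pts(c, mask=None):
    d=c["depth"]; f=d.shape[0]/2/np.tan(np.radians(c["fovy"])/2)
    v,u=np.nonzero((d>0) if mask is None else (mask&(d>0)))
    z=d[v,u]; P=np.c_[(u-c["cx"])/f*z,(v-c["cy"])/f*z,z]
    Rm=cv2.Rodrigues(np.array(c["rvec"],float))[0]
    return (P-np.array(c["tvec"]).ravel())@Rm, u, v
def save(n,im): cv2.imwrite("pics/"+n,im[:,:,::-1])
E
python3 - <<'E'
from h import *
print(robot.get_obs())
ims=[]
for n in ["top","scene"]:
    c=robot.camera(n); ims.append(c["image"])
    print(n,c["fovy"],c["rvec"],c["tvec"])
    for t in ["chest","lid_bar","stay_knob","carton_center","reducer","union","valve","nipple"]:
        for r in robot.cut_out(n,t)[:4]:
            if r["p"]<.3: continue
            P,u,v=pts(c,r["region"])
            if len(P)==0: continue
            print(n,t,round(r["p"],2),r["box"],"med",np.median(P,0).round(3),"lo",np.percentile(P,2,0).round(3),"hi",np.percentile(P,98,0).round(3), c["image"][v,u].mean(0).round())
save("a.png",cv2.resize(np.vstack(ims),None,fx=.78,fy=.78))
E
```

```text
pics
{'time': 0.0, 'q': array([-1.35351193e+00,  5.28492920e-01,  1.43389110e+00,  1.25137861e-05,
        1.18140698e+00, -1.78516072e-01]), 'joint_velocities': array([-0.00016798,  0.00058991, -0.00202662,  0.0012503 ,  0.00086563,
       -0.00018424]), 'joint_torque': array([-2.01162334e-04, -4.40045035e+01, -1.76589310e+01,  6.32855552e-02,
        5.84521727e-02, -1.53975193e-04]), 'position': array([ 0.24086002, -0.57609513,  0.29125861]), 'tool_rot': array([ 9.80481452e-01,  1.96608529e-01, -1.55203750e-05, -1.09907713e-03]), 'ft_force': array([ 0.17681537,  1.31605764, -0.70222255]), 'moment': array([-0.02924252,  0.02303134, -0.01495108]), 'grip_force': 0.0, 'grip_width': 0.08712627776753867}
top 54.96214621786279 [ 2.15867797 -2.15618096  0.18193965] [-0.07826818  0.52586457  1.3038338 ]
top chest 0.83 [167.0, 156.4, 251.9, 222.6] med [0.542 0.054 0.114] lo [ 0.429 -0.066  0.003] hi [0.638 0.187 0.12 ] [ 98. 129. 172.]
top lid_bar 0.83 [178.6, 156.9, 251.9, 220.9] med [0.546 0.053 0.114] lo [ 0.432 -0.063  0.106] hi [0.631 0.169 0.12 ] [ 93. 130. 178.]
top stay_knob 0.37 [1
[... 1916 characters left out ...]
120. 145.]
scene reducer 0.65 [225.1, 158.7, 263.1, 187.8] med [ 0.497 -0.002  0.11 ] lo [ 0.428 -0.07   0.101] hi [0.544 0.053 0.119] [ 76. 115. 169.]
scene union 0.56 [300.0, 214.5, 310.2, 233.7] med [ 0.455 -0.279  0.031] lo [ 0.44  -0.302  0.004] hi [ 0.483 -0.262  0.052] [92. 76. 60.]
scene valve 0.42 [148.1, 148.3, 162.7, 165.2] med [0.417 0.414 0.03 ] lo [ 0.356  0.38  -0.008] hi [0.483 0.475 0.056] [137. 136. 130.]
scene nipple 0.62 [223.7, 158.8, 263.6, 187.0] med [ 0.494 -0.001  0.11 ] lo [ 0.425 -0.074  0.06 ] hi [0.544 0.054 0.12 ] [ 77. 113. 165.]
scene nipple 0.55 [157.0, 132.1, 176.2, 145.9] med [0.517 0.449 0.025] lo [0.499 0.408 0.003] hi [0.545 0.495 0.037] [106. 102.  93.]
```

View pics/a.png

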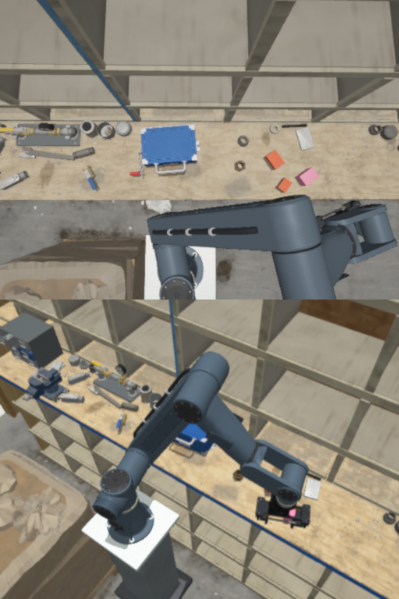

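The top view shows the chest at about (168,145), the bar toward the robot and the red knob at (135,173). The cartons are large orange (274,159), small orange (285,184) and pink (307,176). Next I fit the poses.

```bash
python3 - <<'E'
from h import *
c=robot.camera("top")
P,u,v=pts(c); im=c["image"][v,u].astype(int)
def rect(m,n):
    (cx,cy),(w,h),a=cv2.minAreaRect(P[m,:2].astype(np.float32)); print(n,m.sum(),"c",round(cx,4),round(cy,4),"wh",round(w,4),round(h,4),"ang",round(a,2),"z",np.median(P[m,2]).round(4),np.percentile(P[m,2],95).round(4))
inb=lambda x0,x1,y0,y1,z0,z1:(P[:,0]>x0)&(P[:,0]<x1)&(P[:,1]>y0)&(P[:,1]<y1)&(P[:,2]>z0)&(P[:,2]<z1)
b=(im[:,2]>im[:,0]+40)
rect(inb(.38,.75,-.12,.25,.1,.13)&b,"lidblue")
rect(inb(.38,.75,-.12,.25,.1,.13),"lidall")
red=(im[:,0]>im[:,1]+50)&(im[:,0]>im[:,2]+50)
rect(inb(.36,.5,.15,.3,.05,.1)&red,"knob")
m=inb(.36,.5,.15,.3,.03,.11)&red; print(P[m].round(3)[:: max(1,m.sum()//12)])
rect(inb(.43,.55,-.5,-.37,.055,.08),"carton")
rect(inb(.33,.42,-.52,-.43,.04,.07),"small")
m=inb(.5,.8,-.06,.15,.3,1.5); print("shelf above?",m.sum(), P[m].min(0) if m.any() else 0)
m=inb(.6,1.2,-.05,.15,.15,.9);print(m.sum(), np.percentile(P[m],[1,50],0) if m.any() else 0)
save("b.png",cv2.resize(c["image"][140:265,150:410],None,fx=3,fy=3,interpolation=cv2.INTER_CUBIC))
E
```

```text
lidblue 2944 c 0.5506 0.0519 wh 0.158 0.238 ang 4.86 z 0.1142 0.1183
lidall 3532 c 0.5732 0.0744 wh 0.2978 0.2796 ang 4.94 z 0.1139 0.1183
knob 55 c 0.4245 0.2036 wh 0.0133 0.0458 ang 6.19 z 0.0748 0.0796
[[0.431 0.204 0.079]
 [0.431 0.191 0.079]
 [0.428 0.219 0.072]
 [0.427 0.204 0.081]
 [0.428 0.191 0.077]
 [0.424 0.226 0.074]
 [0.425 0.213 0.071]
 [0.424 0.197 0.079]
 [0.424 0.184 0.078]
 [0.421 0.218 0.076]
 [0.421 0.204 0.081]
 [0.421 0.191 0.073]
 [0.417 0.222 0.074]
 [0.418 0.209 0.07 ]]
carton 321 c 0.492 -0.4348 wh 0.0751 0.0553 ang 33.66 z 0.0638 0.0683
small 202 c 0.3753 -0.478 wh 0.0418 0.0581 ang 50.42 z 0.0493 0.0545
shelf above? 5278 [ 0.67943684 -0.05881035  0.55079168]
11319 [[ 0.67950999 -0.04802259  0.2410331 ]
 [ 0.76451953  0.0498682   0.58813886]]
```

View pics/b.png

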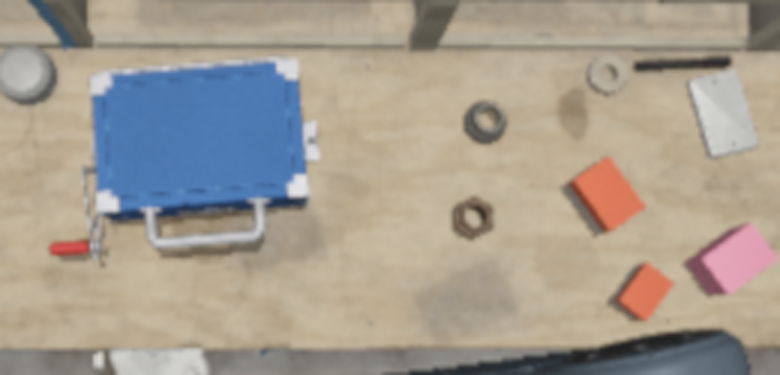

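Close-up: lid corners at about (100,85) to (297,187), bar at y≈240, red knob at (70,247), and the large orange carton at (607,193). The chest yaw is about +4.9°. Next I check the furniture clearance and plan.

```bash
cat >> h.py <<'E'
YAW=np.radians(4.86); C0=np.array([.5506,.0519,0])
RC=R.from_euler('z',YAW)
def cw(p): return C0+RC.apply(np.array(p)/1000.)      # chest mm -> world m
def wc(p): return RC.inv().apply(np.array(p)-C0)*1000.
def down(yawdeg): return R.from_euler('z',yawdeg,degrees=True)*R.from_euler('x',180,degrees=True)
def plan(p1,r1,n,grip,start=None):
    """n rows straight from the measured pose to TCP p1, rot r1; prints rounded rows"""
    o=robot.get_obs(); p,r=(o["position"],R.from_quat(o["tool_rot"])) if start is None else start
    w=(r.inv()*r1).as_rotvec(); rows=[]
    p0=p; r0=r
    for i in range(1,n+1):
        t=p0+(p1-p0)*i/n; d=np.round(r.inv().apply(t-p)*1000,1); a=np.round(np.degrees(w)/n,1)
        rows.append(" ".join(f"{x:g}" for x in [*d,*a,grip])); p=p+r.apply(d/1000); r=r*R.from_rotvec(np.radians(a))
    print("; ".join(rows)); print("end",p.round(4)); return p,r
def st():
    o=robot.get_obs(); print("t",round(o["time"],2),"tcp",o["position"].round(4),"chest",wc(o["position"]).round(1),"F",o["ft_force"].round(2),"M",o["moment"].round(2),"w",round(o["grip_width"],4),"gf",round(o["grip_force"],1),"q",np.round(o["q"],2)); return o
E
python3 - <<'E'
from h import *
for n in ["top","scene"]:
  c=robot.camera(n); P,u,v=pts(c)
  for z in np.arange(.05,.9,.05):
    m=(P[:,1]>-.1)&(P[:,1]<.25)&(P[:,2]>z)&(P[:,2]<z+.05)&(P[:,0]>.6)
    if m.sum()>5: print(n,round(z,2),m.sum(),np.percentile(P[m,0],[1,50]).round(3))
g=down(94.86)
p=plan(cw([-122,0,230]),g,10,.5); print(wc(p[0]),[cw(x).round(3) for x in ([-120,0,106],[52,0,298],[-114,166,70],[-24,-45,10])])
E
```

```text
top 0.05 64 [0.64  0.681]
top 0.1 754 [0.601 0.619]
top 0.15 58 [0.674 0.679]
top 0.2 334 [0.675 0.68 ]
top 0.25 4011 [0.679 0.74 ]
top 0.3 181 [0.675 0.697]
top 0.35 173 [0.674 0.685]
top 0.4 167 [0.674 0.681]
top 0.45 158 [0.675 0.681]
top 0.5 165 [0.675 0.681]
top 0.55 13330 [0.68  0.778]
top 0.6 795 [0.675 0.752]
top 0.65 813 [0.675 0.734]
top 0.7 830 [0.674 0.717]
top 0.75 813 [0.675 0.688]
top 0.8 736 [0.674 0.681]
top 0.85 525 [0.674 0.68 ]
scene 0.2 289 [0.672 0.738]
scene 0.25 2491 [0.675 0.884]
scene 0.3 457 [0.671 0.785]
scene 0.35 393 [0.671 0.751]
scene 0.4 329 [0.671 0.728]
scene 0.45 237 [0.671 0.691]
scene 0.5 179 [0.67  0.681]
scene 0.55 4711 [0.675 0.772]
scene 0.6 312 [0.67  0.696]
scene 0.65 74 [0.671 0.679]
41.2 -49.8 6.2 -0 0 -7.2 0.5; 47.1 -44.2 6.2 -0 0 -7.2 0.5; 52.3 -38 6.3 -0 0 -7.2 0.5; 56.6 -31.2 6.2 -0 0 -7.2 0.5; 60.1 -23.7 6.2 -0 0 -7.2 0.5; 62.6 -16.1 6.2 -0 0 -7.2 0.5; 64.1 -8.1 6.3 -0 0 -7.2 0.5; 64.6 -0 6.2 -0 0 -7.2 0.5; 64.1 8.1 6.2 -0 0 -7.2 0.5; 62.6 16 6.2 -0 0 -7.2 0.5
end [0.429  0.0416 0.23  ]
[-1.22031925e+02  6.61018269e-03  2.30041843e+02] [array([0.431, 0.042, 0.106]), array([0.602, 0.056, 0.298]), array([0.423, 0.208, 0.07 ]), array([0.53 , 0.005, 0.01 ])]
```

>>> {"api": "send_rows", "payload": {"deltas": "41 -50 6 0 0 -7.2 0.4; 47 -44 6 0 0 -7.2 0.4; 52 -38 6 0 0 -7.2 0.4; 56 -31 6 0 0 -7.2 0.4; 60 -24 6 0 0 -7.2 0.4; 62 -16 6 0 0 -7.2 0.4; 62 -8 6 0 0 -7.2 0.4; 62 0 6 0 0 -7.2 0.4; 62 8 6 0 0 -7.2 0.4; 62 16 6 0 0 -7.2 0.4", "newtons": 20}}

```text
time: 2.3
position: [0.4222, 0.0205, 0.2339]
tool_rot: [0.676, 0.737, 0.0, 0.001]
ft_force: [1.0, -0.5, -0.4]
grip_width: 0.035
grip_force: 0.0
```

>>> {"api": "send_rows", "payload": {"deltas": "0 0 0 0 0 0 0.4; 0 0 0 0 0 0 0.4"}}

```text
time: 2.55
position: [0.4214, 0.0187, 0.2338]
tool_rot: [0.677, 0.736, -0.0, 0.0]
ft_force: [0.4, -0.5, -0.1]
grip_width: 0.0346
grip_force: 0.0
```

```bash
python3 - <<'E'
from h import *
st()
c=robot.camera("wrist"); save("c.png",c["image"]); print(c["fovy"],c["cx"],c["cy"],c["rvec"],c["tvec"])
d=c["depth"]; f=192/np.tan(np.radians(c["fovy"])/2)
v,u=np.nonzero(d>0); z=d[v,u]; x=u-c["cx"]; y=v-c["cy"]; r=np.hypot(x,y); th=r/f
k=np.where(r>0,z*np.tan(th)/np.maximum(r,1e-9),0); P=np.c_[x*k,y*k,z][th<1.3]
P=(P-np.ravel(c["tvec"]))@cv2.Rodrigues(np.array(c["rvec"],float))[0]; Q=wc(P)
np.save("w.npy",Q)
m=(abs(Q[:,1])<40)&(Q[:,0]<-95)&(Q[:,0]>-150)&(Q[:,2]>85)&(Q[:,2]<125); print("bar",m.sum(),np.percentile(Q[m],[2,50,98],0).round(1))
for y in (-40,-20,0,20,40):
    mm=m&(abs(Q[:,1]-y)<10); print(y,np.median(Q[mm],0).round(1))
g=down(94.86); plan(cw([-120,0,157]),g,3,.4)
E
```

```text
t 2.55 tcp [0.4214 0.0187 0.2338] chest [-131.5  -22.1  233.8] F [ 0.37 -0.52 -0.07] M [-0.05 -0.1   0.  ] w 0.0346 gf 0.0 q [-0.22  0.36  1.99 -0.    0.8  -0.3 ]
65.70646984690485 255.308565268966 188.10311341668023 [-2.89549542 -0.11771739 -0.01486381] [-0.42271617 -0.03026192  0.32738787]
bar 1671 [[-123.1  -37.9  105.4]
 [-117.6    2.1  109.8]
 [-111.7   38.5  111.8]]
-40 [-117.6  -34.9  109.9]
-20 [-117.7  -19.7  109.8]
0 [-117.9    0.2  109.9]
20 [-117.5   20.3  109.9]
40 [-118.1   35.4  109.6]
7.7 3.8 25.6 0 0 -0.1 0.4; 7.6 3.9 25.6 0 0 -0.1 0.4; 7.7 3.8 25.6 0 0 -0.1 0.4
end [0.431  0.0417 0.157 ]
```

View pics/c.png

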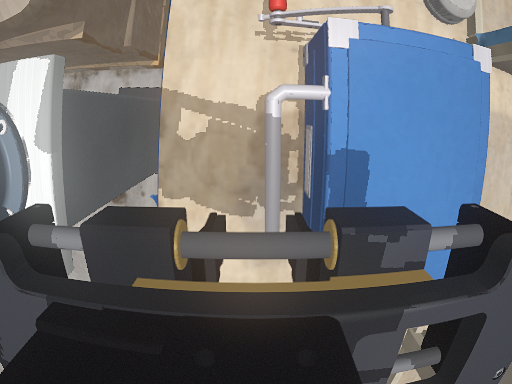

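The wrist view shows the bar running vertically at column ~272, between the two fingers, so I go down and grip.

>>> {"api": "send_rows", "payload": {"deltas": "10 6 10 0 0 0 0.4; 10 6 14 0 0 0 0.4; 3 1.5 18 0 0 0 0.4; 0 0 18 0 0 0 0.4; 0 0 17 0 0 0 0.4; 0 0 0 0 0 0 0; 0 0 0 0 0 0 0; 0 0 0 0 0 0 0; 0 0 0 0 0 0 0", "newtons": 20}}

```text
time: 3.72
position: [0.4325, 0.0426, 0.157]
tool_rot: [0.678, 0.736, -0.0, -0.0]
ft_force: [-1.3, -1.8, 0.5]
grip_width: 0.0112
grip_force: 20.0
```

```bash
python3 - <<'E'
from h import *
import h
o=st()
# lift plan: grasp point on the circle about the hinge, relative to where gripped now
p0=o["position"]; r0=R.from_quat(o["tool_rot"]); g0=wc(p0+r0.apply([0,0,.051])); print("grasp",g0)
def bar(th): return g0[0]+ (-200*np.cos(th)+6*np.sin(th)+200), g0[2]+(200*np.sin(th)+6*np.cos(th)-6)
def pose(th,ph):
    r=r0*R.from_euler('x',-ph,degrees=True); x,z=bar(th); return cw([x,g0[1],z])-r.apply([0,0,.051]),r
p,r=p0,r0; ths=np.linspace(0,1.24,23)[1:]
rows=[]
for i,th in enumerate(ths):
    ph=min(45,2.25*(i+1)); q,s=pose(th,ph); d=np.round(r.inv().apply(q-p)*1000,1); a=-np.round(ph-min(45,2.25*i),2)
    rows.append(f"{d[0]:g} {d[1]:g} {d[2]:g} {a:g} 0 0 0"); p=p+r.apply(d/1000); r=r*R.from_euler('x',a,degrees=True)
for i in (0,10,20): print("; ".join(rows[i:i+10]))
np.savez("lift.npz",g0=g0,r0=r0.as_quat()); print(wc(p))
E
```

```text
t 3.73 tcp [0.4325 0.0426 0.157 ] chest [-118.5    0.7  157. ] F [-1.27 -1.81  0.53] M [-0.29  0.14  0.06] w 0.0112 gf 20.0 q [-0.16  0.53  2.02 -0.    0.59 -0.24]
grasp [-118.50329601    0.72874474  106.02731513]
-0 -1.4 -11.2 -2.25 0 0 0; -0 -0.2 -11.1 -2.25 0 0 0; 0 0.7 -10.9 -2.25 0 0 0; 0 1.9 -10.6 -2.25 0 0 0; 0 2.8 -10.1 -2.25 0 0 0; 0 3.7 -9.7 -2.25 0 0 0; 0 4.7 -9.1 -2.25 0 0 0; 0 5.5 -8.4 -2.25 0 0 0; 0.1 6.2 -7.6 -2.25 0 0 0; -0 7 -6.8 -2.25 0 0 0
-0 7.5 -5.9 -2.25 0 0 0; -0 8.1 -5 -2.25 0 0 0; 0 8.6 -4 -2.25 0 0 0; 0 8.8 -2.9 -2.25 0 0 0; 0.1 9.1 -2 -2.25 0 0 0; -0 9.3 -0.8 -2.25 0 0 0; 0 9.3 0.2 -2.25 0 0 0; 0 9.2 1.3 -2.25 0 0 0; 0.1 9 2.4 -2.25 0 0 0; -0 8.7 3.4 -2.25 0 0 0
0 10.4 4.4 0 0 0 0; 0 10.2 5 0 0 0 0
[-13.77583617   0.79930163 327.22055059]
```

>>> {"api": "send_rows", "payload": {"deltas": "0 -1.4 -11.2 -2.25 0 0 0; 0 -0.2 -11.1 -2.25 0 0 0; 0 0.7 -10.9 -2.25 0 0 0; 0 1.9 -10.6 -2.25 0 0 0; 0 2.8 -10.1 -2.25 0 0 0; 0 3.7 -9.7 -2.25 0 0 0; 0 4.7 -9.1 -2.25 0 0 0; 0 5.5 -8.4 -2.25 0 0 0; 0 6.2 -7.6 -2.25 0 0 0; 0 7 -6.8 -2.25 0 0 0"}}

```text
time: 4.97
position: [0.442, 0.044, 0.2579]
tool_rot: [0.664, 0.723, 0.141, 0.129]
ft_force: [-15.5, -10.8, 5.2]
grip_width: 0.0111
grip_force: 20.0
```

>>> {"api": "send_rows", "payload": {"deltas": "0 7.5 -5.9 -2.25 0 0 0; 0 8.1 -5 -2.25 0 0 0; 0 8.6 -4 -2.25 0 0 0; 0 8.8 -2.9 -2.25 0 0 0; 0 9.1 -2 -2.25 0 0 0; 0 9.3 -0.8 -2.25 0 0 0; 0 9.3 0.2 -2.25 0 0 0; 0 9.2 1.3 -2.25 0 0 0; 0 9 2.4 -2.25 0 0 0; 0 8.7 3.4 -2.25 0 0 0"}}

```text
time: 6.22
position: [0.5151, 0.05, 0.32]
tool_rot: [0.626, 0.679, 0.282, 0.26]
ft_force: [-3.0, 3.5, 0.2]
grip_width: 0.0114
grip_force: 20.0
```

```bash
cat >> h.py <<'E'
def lid():
    L=np.load("lift.npz"); g0=L["g0"]; o=st(); r=R.from_quat(o["tool_rot"]); g=wc(o["position"]+r.apply([0,0,.051]))
    hx,hz=g0[0]+200,g0[2]-6; e=np.array([hx-g[0],g[2]-hz]); th=np.arctan2(e[1],e[0])-np.arctan2(6,200)
    Fc=RC.inv().apply(o["ft_force"]); tan=np.array([np.sin(th),np.cos(th)]); rad=np.array([-np.cos(th),np.sin(th)])
    print("theta",th.round(4),"R",np.hypot(*e).round(1),"Ftan",(Fc[[0,2]]@tan).round(2),"Frad",(Fc[[0,2]]@rad).round(2))
    t=np.array([np.sin(th),0,np.cos(th)]); s=r.inv().apply(RC.apply(t)); print("tangent in tool",s.round(3)); return th
E
python3 - <<'E'
from h import *
lid()
E
```

```text
t 6.22 tcp [0.5151 0.05   0.32  ] chest [-35.5   1.1 320. ] F [-2.98  3.48  0.2 ] M [0.35 0.84 0.45] w 0.0114 gf 20.0 q [-0.22  0.24  2.13  1.52  0.21 -1.73]
theta 1.1268 R 201.0 Ftan -2.33 Frad 1.33
tangent in tool [0.003 0.941 0.337]
```

>>> {"api": "send_rows", "payload": {"deltas": "0 4.7 1.8 0 0 0 0; 0 4.7 1.8 0 0 0 0; 0 4.6 2 0 0 0 0; 0 4.6 2 0 0 0 0; 0 4.5 2.2 0 0 0 0; 0 0 0 0 0 0 0"}}

```text
time: 6.98
position: [0.5388, 0.0519, 0.3292]
tool_rot: [0.626, 0.679, 0.282, 0.26]
ft_force: [-1.1, 2.5, -1.5]
grip_width: 0.0111
grip_force: 20.0
```

```bash
python3 - <<'E'
from h import *
lid()
E
```

```text
t 6.97 tcp [0.5388 0.0519 0.3292] chest [-11.7   1.  329.2] F [-1.08  2.47 -1.53] M [0.16 0.7  0.26] w 0.0111 gf 20.0 q [-0.2   0.25  2.06  1.26  0.21 -1.46]
theta 1.2533 R 201.5 Ftan -1.3 Frad -1.18
tangent in tool [0.003 0.892 0.453]
```

>>> {"api": "send_rows", "payload": {"deltas": "0 1.8 0.9 0 0 0 0; 0 1.8 0.9 0 0 0 0; 0 0 0 0 0 0 0"}}

```text
time: 7.35
position: [0.5433, 0.0522, 0.3304]
tool_rot: [0.626, 0.679, 0.282, 0.259]
ft_force: [-2.6, 4.1, 3.4]
grip_width: 0.0111
grip_force: 20.0
```

>>> {"api": "send_rows", "payload": {"deltas": "0 1.8 1 0 0 0 0; 0 1.8 1 0 0 0 0; 0 0 0 0 0 0 0"}}

```text
time: 7.72
position: [0.5473, 0.0525, 0.3313]
tool_rot: [0.626, 0.68, 0.282, 0.259]
ft_force: [-1.9, 5.4, 3.4]
grip_width: 0.0111
grip_force: 20.0
```

>>> {"api": "send_rows", "payload": {"deltas": "0 1.8 1 0 0 0 0; 0 0 0 0 0 0 0"}}

```text
time: 7.98
position: [0.5492, 0.0527, 0.3317]
tool_rot: [0.626, 0.68, 0.282, 0.259]
ft_force: [-2.1, 4.9, 3.0]
grip_width: 0.0114
grip_force: 20.0
```

```bash
python3 - <<'E'
from h import *
lid()
E
```

```text
t 7.97 tcp [0.5492 0.0527 0.3317] chest [ -1.3   0.9 331.7] F [-2.15  4.86  3.04] M [0.43 0.41 0.62] w 0.0114 gf 20.0 q [-0.19  0.26  2.03  1.17  0.21 -1.36]
theta 1.3063 R 201.2 Ftan -0.88 Frad 3.39
tangent in tool [0.002 0.867 0.498]
```

>>> {"api": "send_rows", "payload": {"deltas": "0 1.8 1.1 0 0 0 0; 0 0 0 0 0 0 0"}}

```text
time: 8.22
position: [0.5512, 0.0528, 0.3322]
tool_rot: [0.626, 0.68, 0.282, 0.259]
ft_force: [-2.0, 5.2, 2.6]
grip_width: 0.0111
grip_force: 20.0
```

>>> {"api": "send_rows", "payload": {"deltas": "0 1.7 1.1 0 0 0 0; 0 0 0 0 0 0 0"}}

```text
time: 8.48
position: [0.5532, 0.053, 0.3325]
tool_rot: [0.626, 0.68, 0.282, 0.259]
ft_force: [-2.0, 4.2, 2.4]
grip_width: 0.0114
grip_force: 20.0
```

>>> {"api": "send_rows", "payload": {"deltas": "0 1.7 1.1 0 0 0 0; 0 0 0 0 0 0 0"}}

```text
time: 8.72
position: [0.5551, 0.0532, 0.3329]
tool_rot: [0.626, 0.68, 0.282, 0.259]
ft_force: [-2.6, 4.5, 1.7]
grip_width: 0.0112
grip_force: 20.0
```

>>> {"api": "send_rows", "payload": {"deltas": "0 1.7 1.1 0 0 0 0; 0 0 0 0 0 0 0"}}

```text
time: 8.98
position: [0.5571, 0.0533, 0.3333]
tool_rot: [0.626, 0.68, 0.282, 0.259]
ft_force: [-1.2, 5.4, 1.7]
grip_width: 0.0115
grip_force: 20.0
```

>>> {"api": "send_rows", "payload": {"deltas": "0 1.7 1.1 0 0 0 0; 0 0 0 0 0 0 0"}}

```text
time: 9.22
position: [0.559, 0.0535, 0.3336]
tool_rot: [0.626, 0.68, 0.282, 0.259]
ft_force: [-1.2, 5.2, 1.5]
grip_width: 0.0112
grip_force: 20.0
```

>>> {"api": "send_rows", "payload": {"deltas": "0 1.7 1.1 0 0 0 0; 0 0 0 0 0 0 0"}}

```text
time: 9.48
position: [0.5608, 0.0537, 0.3339]
tool_rot: [0.626, 0.68, 0.282, 0.259]
ft_force: [-3.7, 4.1, 2.6]
grip_width: 0.0111
grip_force: 20.0
```

```bash
python3 - <<'E'
from h import *
lid()
E
```

```text
t 9.47 tcp [0.5608 0.0537 0.3339] chest [ 10.3   0.9 333.9] F [-3.74  4.08  2.58] M [0.47 0.62 0.59] w 0.0111 gf 20.0 q [-0.18  0.27  2.01  1.09  0.21 -1.27]
theta 1.3647 R 200.9 Ftan -2.78 Frad 3.22
tangent in tool [0.002 0.837 0.547]
```

>>> {"api": "send_rows", "payload": {"deltas": "0 1.7 1.1 0 0 0 0; 0 0 0 0 0 0 0"}}

```text
time: 9.72
position: [0.5622, 0.0538, 0.3341]
tool_rot: [0.626, 0.68, 0.281, 0.259]
ft_force: [-5.1, 3.6, 3.2]
grip_width: 0.011
grip_force: 20.0
```

>>> {"api": "send_rows", "payload": {"deltas": "0 1.7 1.1 0 0 0 0; 0 0 0 0 0 0 0"}}

```text
time: 9.98
position: [0.5634, 0.0539, 0.3343]
tool_rot: [0.626, 0.68, 0.281, 0.258]
ft_force: [-8.3, 2.4, 5.5]
grip_width: 0.0115
grip_force: 20.0
```

>>> {"api": "send_rows", "payload": {"deltas": "0 1.2 0.8 0 0 0 0; 0 0 0 0 0 0 0"}}

```text
time: 10.22
position: [0.5648, 0.054, 0.3344]
tool_rot: [0.626, 0.68, 0.281, 0.258]
ft_force: [-7.4, 2.7, 3.7]
grip_width: 0.0109
grip_force: 20.0
```

>>> {"api": "send_rows", "payload": {"deltas": "0 0.8 0.5 0 0 0 0; 0 0 0 0 0 0 0"}}

```text
time: 10.48
position: [0.5654, 0.0541, 0.3345]
tool_rot: [0.626, 0.68, 0.281, 0.258]
ft_force: [-9.2, 2.7, 3.6]
grip_width: 0.0115
grip_force: 20.0
```

>>> {"api": "send_rows", "payload": {"deltas": "0 1 0.7 0 0 0 0; 0 0 0 0 0 0 0"}}

```text
time: 10.72
position: [0.5665, 0.0542, 0.3347]
tool_rot: [0.626, 0.68, 0.281, 0.258]
ft_force: [-7.7, 1.5, 4.2]
grip_width: 0.011
grip_force: 20.0
```

>>> {"api": "send_rows", "payload": {"deltas": "0 0.8 0.6 0 0 0 0; 0 0 0 0 0 0 0"}}

```text
time: 10.98
position: [0.5671, 0.0543, 0.3347]
tool_rot: [0.626, 0.68, 0.281, 0.258]
ft_force: [-11.5, 2.5, 5.9]
grip_width: 0.0113
grip_force: 20.0
```

>>> {"api": "send_rows", "payload": {"deltas": "0 0.7 0.5 0 0 0 0; 0 0 0 0 0 0 0"}}

```text
time: 11.22
position: [0.5675, 0.0544, 0.3347]
tool_rot: [0.626, 0.68, 0.28, 0.258]
ft_force: [-14.1, 1.3, 7.6]
grip_width: 0.0115
grip_force: 20.0
```

```bash
python3 - <<'E'
from h import *
lid()
E
```

```text
t 11.22 tcp [0.5675 0.0544 0.3347] chest [ 17.    1.  334.7] F [-14.08   1.32   7.59] M [0.1  1.33 0.31] w 0.0115 gf 20.0 q [-0.18  0.28  1.99  1.02  0.21 -1.2 ]
theta 1.398 R 200.5 Ftan -12.41 Frad 9.87
tangent in tool [0.002 0.82  0.572]
```

>>> {"api": "send_rows", "payload": {"deltas": "0 -1.3 -0.9 0 0 0 0; 0 0 0 0 0 0 0"}}

```text
time: 11.48
position: [0.5668, 0.0542, 0.3346]
tool_rot: [0.626, 0.68, 0.281, 0.258]
ft_force: [-9.7, 2.7, 4.1]
grip_width: 0.0112
grip_force: 20.0
```

```bash
python3 - <<'E'
from h import *
lid()
ims=[]
for n in ("top","scene"):
    c=robot.camera(n); P,u,v=pts(c); im=c["image"][v,u].astype(int)
    red=(im[:,0]>im[:,1]+50)&(im[:,0]>im[:,2]+50); Q=wc(P); m=red&(Q[:,1]>125)&(Q[:,1]<220)&(abs(Q[:,0])<170)
    print(n,m.sum()); 
    if m.any(): print(np.percentile(Q[m],[5,50,95],0).round(1)); uu,vv=int(np.median(u[m])),int(np.median(v[m]))
    else: uu,vv=(170,200) if n=="top" else (215,165)
    s=c["image"][max(0,vv-50):vv+50,max(0,uu-50):uu+70]; ims.append(cv2.resize(s,(480,400),interpolation=cv2.INTER_CUBIC)[:290])
save("d.png",np.vstack(ims))
E
```

```text
t 11.47 tcp [0.5668 0.0542 0.3346] chest [ 16.3   0.9 334.6] F [-9.72  2.67  4.09] M [0.3  1.05 0.41] w 0.0112 gf 20.0 q [-0.18  0.27  1.99  1.03  0.21 -1.21]
theta 1.3947 R 200.6 Ftan -8.59 Frad 5.68
tangent in tool [0.002 0.822 0.57 ]
top 61
[[ 12.5 142.3 130.3]
 [ 18.  163.6 138.9]
 [ 25.3 183.6 142.9]]
scene 39
[[ 10.7 140.2  38.8]
 [ 17.  162.  132.9]
 [ 99.7 207.9 137.8]]
```

View pics/d.png

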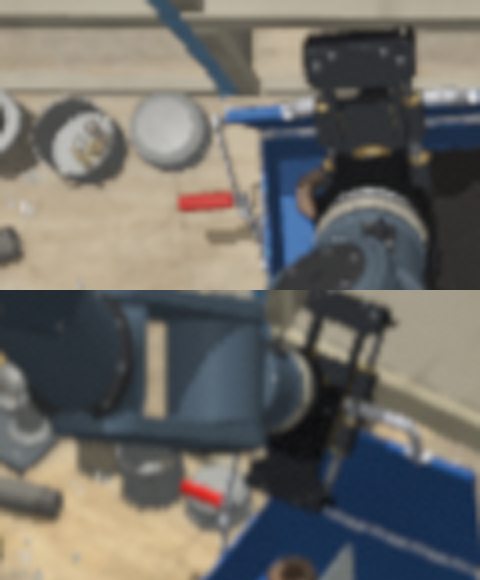

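The knob's position, compared with the geometry, says the knee is still slightly forward of straight, so the stay is not locked yet. The hand is also pulling radially inward, so I relieve that and continue.

>>> {"api": "send_rows", "payload": {"deltas": "0 0.9 -1.2 0 0 0 0; 0 0.8 0.6 0 0 0 0; 0 0 0 0 0 0 0"}}

```text
time: 11.95
position: [0.567, 0.0543, 0.3348]
tool_rot: [0.627, 0.68, 0.28, 0.257]
ft_force: [-8.4, 1.6, -2.0]
grip_width: 0.0111
grip_force: 20.0
```

```bash
cat >> h.py <<'E'
def knob(n="top"):
    c=robot.camera(n); P,u,v=pts(c); im=c["image"][v,u].astype(int)
    red=(im[:,0]>im[:,1]+50)&(im[:,0]>im[:,2]+50); Q=wc(P); m=red&(Q[:,1]>125)&(Q[:,1]<220)&(abs(Q[:,0])<170)&(Q[:,2]>50)
    print("knob",m.sum(),Q[m].mean(0).round(1),np.percentile(Q[m],[5,50,95],0).round(1).tolist()); return c
E
python3 - <<'E'
from h import *
lid(); knob()
E
```

```text
t 11.95 tcp [0.567  0.0543 0.3348] chest [ 16.5   1.  334.8] F [-8.41  1.59 -2.03] M [0.05 1.71 0.31] w 0.0111 gf 20.0 q [-0.18  0.27  1.99  1.01  0.22 -1.18]
theta 1.3952 R 200.6 Ftan -8.47 Frad -0.56
tangent in tool [0.002 0.823 0.568]
knob 60 [ 18.4 162.7 138.1] [[12.6, 141.8, 133.1], [18.1, 163.9, 138.9], [24.8, 181.3, 142.1]]
```

>>> {"api": "send_rows", "payload": {"deltas": "0 0.8 0.5 0 0 0 0; 0 0 0 0 0 0 0"}}

```text
time: 12.25
position: [0.5674, 0.0543, 0.3349]
tool_rot: [0.627, 0.68, 0.28, 0.257]
ft_force: [-11.0, 0.9, -0.2]
grip_width: 0.0114
grip_force: 20.0
```

>>> {"api": "send_rows", "payload": {"deltas": "0 0.8 0.4 0 0 0 0; 0 0 0 0 0 0 0"}}

```text
time: 12.5
position: [0.5677, 0.0544, 0.3349]
tool_rot: [0.627, 0.681, 0.279, 0.257]
ft_force: [-13.4, -0.6, 1.2]
grip_width: 0.0115
grip_force: 20.0
```

```bash
python3 - <<'E'
from h import *
lid(); knob()
E
```

```text
t 12.5 tcp [0.5677 0.0544 0.3349] chest [ 17.2   1.  334.9] F [-13.41  -0.63   1.16] M [-0.17  1.94  0.17] w 0.0115 gf 20.0 q [-0.18  0.28  1.99  0.99  0.22 -1.17]
theta 1.3985 R 200.6 Ftan -13.02 Frad 3.44
tangent in tool [0.002 0.822 0.57 ]
knob 59 [ 18.7 162.9 137.2] [[12.7, 141.1, 133.0], [18.6, 163.9, 137.2], [25.0, 181.7, 141.3]]
```

```bash
python3 - <<'E'
from h import *
c=robot.camera("top"); Rm=cv2.Rodrigues(np.array(c["rvec"],float))[0]; t=np.ravel(c["tvec"]); f=192/np.tan(np.radians(c["fovy"])/2)
im=c["image"]; u0,v0,s=158,150,10
big=cv2.resize(im[v0:v0+60,u0:u0+75],None,fx=s,fy=s,interpolation=cv2.INTER_CUBIC)
def px(p):
    q=Rm@cw(p)+t; return int((q[0]/q[2]*f+c["cx"]-u0+.5)*s),int((q[1]/q[2]*f+c["cy"]-v0+.5)*s)
y=138
o=1.5
for nm,K,P,col in (("locked",(28+o,125),(65.7+o,209),(255,0,0)),("fwd",(17+o,131),(65.7+o,209),(0,255,0))):
    for (x,z) in (K,P,(-25+o,50)): cv2.circle(big,px([x,y,z]),5,col,1)
print(px([16.5+o,166,131]),px([28+o,166,125]), px([-25+o,y,50]),px([65.7,y,209]))
save("e.png",big)
E
```

```text
(83, 328) (85, 298) (215, 475) (112, 131)
```

View pics/e.png

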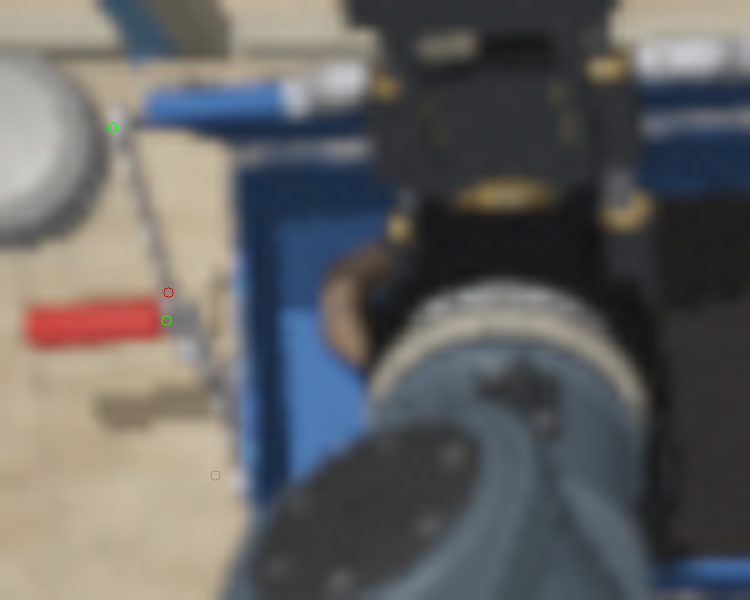

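>>> {"api": "send_rows", "payload": {"deltas": "0 -0.9 -0.6 0 0 0 0; 0 -0.9 -0.6 0 0 0 0; 0 -0.9 -0.6 0 0 0 0; 0 0 0 0 0 0 0"}}

```text
time: 13.1
position: [0.5664, 0.0542, 0.3348]
tool_rot: [0.627, 0.68, 0.28, 0.257]
ft_force: [-4.6, 2.2, -6.8]
grip_width: 0.0113
grip_force: 20.0
```

```bash
python3 - <<'E'
from h import *
lid(); knob()
E
```

```text
t 13.1 tcp [0.5664 0.0542 0.3348] chest [ 15.9   0.9 334.8] F [-4.58  2.16 -6.8 ] M [0.14 1.81 0.33] w 0.0113 gf 20.0 q [-0.18  0.27  1.99  1.02  0.22 -1.19]
theta 1.3923 R 200.7 Ftan -5.52 Frad -5.91
tangent in tool [0.002 0.824 0.566]
knob 59 [ 18.  162.3 138. ] [[12.3, 141.3, 133.0], [17.8, 163.3, 138.7], [24.7, 182.7, 142.5]]
```

>>> {"api": "send_rows", "payload": {"deltas": "0 -1.6 0 0 0 0 0; 0 -1.2 -0.2 0 0 0 0; 0 -0.9 -0.6 0 0 0 0; 0 0 0 0 0 0 0"}}

```text
time: 13.65
position: [0.5653, 0.054, 0.3345]
tool_rot: [0.626, 0.68, 0.282, 0.259]
ft_force: [2.1, 5.0, -8.3]
grip_width: 0.0108
grip_force: 20.0
```

```bash
python3 - <<'E'
from h import *
lid(); knob()
E
```

```text
t 13.65 tcp [0.5653 0.054  0.3345] chest [ 14.8   0.9 334.5] F [ 2.1   5.03 -8.29] M [0.43 1.11 0.61] w 0.0108 gf 20.0 q [-0.18  0.27  1.99  1.06  0.21 -1.23]
theta 1.3876 R 200.8 Ftan 0.97 Frad -8.61
tangent in tool [0.002 0.824 0.566]
knob 59 [ 17.2 161.3 138.3] [[11.8, 141.4, 131.9], [17.0, 160.6, 138.9], [23.9, 180.9, 142.2]]
```

>>> {"api": "send_rows", "payload": {"deltas": "0 -1 -1.4 0 0 0 0; 0 -0.9 -0.9 0 0 0 0; 0 0 0 0 0 0 0"}}

```text
time: 14.08
position: [0.5613, 0.0537, 0.3339]
tool_rot: [0.626, 0.68, 0.281, 0.258]
ft_force: [0.4, 4.5, -12.6]
grip_width: 0.0115
grip_force: 20.0
```

```bash
python3 - <<'E'
from h import *
lid(); knob()
E
```

```text
t 14.07 tcp [0.5613 0.0537 0.3339] chest [ 10.8   0.9 333.9] F [  0.36   4.52 -12.58] M [0.35 1.62 0.56] w 0.0115 gf 20.0 q [-0.18  0.27  2.    1.07  0.21 -1.25]
theta 1.3668 R 200.8 Ftan -1.82 Frad -12.47
tangent in tool [0.002 0.837 0.547]
knob 58 [  9.  161.  142.5] [[3.4, 140.9, 137.0], [8.8, 160.0, 142.9], [15.6, 181.2, 146.6]]
```

The lid followed the bar down, so it was not locked. The knee was still ~4 mm forward of straight. I go up again, staying better on the arc.

>>> {"api": "send_rows", "payload": {"deltas": "0 0.95 2.1 0 0 0 0; 0 0.95 2.1 0 0 0 0; 0 1.7 1.1 0 0 0 0; 0 1.7 1.1 0 0 0 0; 0 0 0 0 0 0 0"}}

```text
time: 14.75
position: [0.5678, 0.0544, 0.3348]
tool_rot: [0.626, 0.68, 0.281, 0.259]
ft_force: [-15.9, 1.8, 2.5]
grip_width: 0.0114
grip_force: 20.0
```

```bash
python3 - <<'E'
from h import *
lid()
E
```

```text
t 14.75 tcp [0.5678 0.0544 0.3348] chest [ 17.3   1.  334.8] F [-15.85   1.8    2.54] M [0.2  2.05 0.45] w 0.0114 gf 20.0 q [-0.18  0.28  1.99  1.04  0.21 -1.21]
theta 1.4001 R 200.6 Ftan -14.98 Frad 5.16
tangent in tool [0.002 0.817 0.576]
```

>>> {"api": "send_rows", "payload": {"deltas": "0 -0.8 -0.6 0 0 0 0; 0 0 0 0 0 0 0"}}

```text
time: 15.0
position: [0.5673, 0.0543, 0.3347]
tool_rot: [0.626, 0.68, 0.281, 0.259]
ft_force: [-11.8, 3.2, 0.9]
grip_width: 0.0111
grip_force: 20.0
```

```bash
python3 - <<'E'
from h import *
lid(); c=knob()
E
```

```text
t 15.0 tcp [0.5673 0.0543 0.3347] chest [ 16.9   1.  334.7] F [-11.84   3.17   0.88] M [0.32 1.86 0.48] w 0.0111 gf 20.0 q [-0.18  0.28  1.99  1.04  0.21 -1.22]
theta 1.3979 R 200.6 Ftan -11.21 Frad 2.85
tangent in tool [0.003 0.819 0.574]
knob 58 [ 19.5 161.8 137.6] [[13.6, 141.9, 133.2], [19.2, 161.6, 137.6], [25.8, 181.5, 141.4]]
```

```bash
python3 - <<'E'
from h import *
lid()
for n in ("top","scene"):
    c=robot.camera(n); P,u,v=pts(c); Q=wc(P)
    m=(Q[:,1]>122)&(Q[:,1]<150)&(Q[:,2]>30)&(Q[:,2]<240)&(Q[:,0]>-70)&(Q[:,0]<90)
    q=Q[m]; q=q[np.argsort(q[:,2])]; print(n,len(q)); print("; ".join("%.0f %.0f %.0f"%tuple(a) for a in q[::max(1,len(q)//60)]))
E
```

```text
t 15.05 tcp [0.5674 0.0543 0.3347] chest [ 16.9   1.  334.7] F [-11.73   3.41  -0.09] M [0.25 1.92 0.56] w 0.0112 gf 20.0 q [-0.18  0.28  1.99  1.04  0.21 -1.22]
theta 1.3981 R 200.6 Ftan -11.25 Frad 1.87
tangent in tool [0.002 0.818 0.575]
top 95
-24 131 53; -12 128 66; -23 128 66; -19 128 66; -16 127 71; -17 130 75; -13 129 77; -11 128 82; -7 128 82; -0 128 83; -4 127 87; -5 130 91; 8 128 98; -3 128 100; 1 128 101; 4 128 102; 0 131 104; 3 130 109; 5 129 113; 16 128 114; 9 132 115; 12 128 118; 9 135 118; 12 138 119; 16 138 119; 12 134 120; 11 131 120; 8 128 121; 14 133 126; 14 142 132; 12 128 133; 19 131 133; 20 138 134; 20 135 134; 16 135 134; 27 148 135; 14 148 135; 22 127 135; 26 134 135; 13 145 136; 17 145 136; 22 131 136; 27 141 136; 25 127 136; 27 144 137; 20 141 137; 20 144 137; 15 128 137; 22 134 138; 18 127 138; 23 144 138; 23 140 138; 25 130 139; 16 147 140; 27 150 140; 19 147 140; 23 147 140; 15 140 140; 22 136 143; 24 136 145; 27 134 151; 33 134 151; 30 137 154; 29 134 155; 32 136 158; 38 135 163; 34 134 167; 40 134 168; 43 134 168; 40 136 172; 42 135 177; 48 135 178; 54
[... 338 characters left out ...]
28 96; 0 129 99; -4 127 99; 2 130 102; 8 129 103; 7 124 106; 1 124 107; 9 124 111; 13 136 112; 12 126 113; 9 129 114; 18 134 115; 4 125 115; 12 131 116; 14 127 116; 4 130 118; 12 135 120; 15 127 121; 17 133 121; 21 135 123; 23 142 123; 19 125 124; 31 146 125; 13 139 128; 13 125 130; 22 131 130; 13 135 130; 17 128 130; 22 140 131; 23 126 131; 15 150 132; 14 140 132; 8 140 133; 23 145 133; 23 131 135; 16 131 135; 17 141 135; 27 133 136; 15 144 136; 24 150 136; 9 140 138; 19 133 138; 22 135 139; 16 145 139; 27 133 141; 20 133 148; 26 131 149; 31 130 150; 35 132 152; 38 134 154; 26 131 155; 29 133 157; 30 133 161; 35 131 163; 38 133 165; 43 136 165; 40 129 166; 44 132 166; 46 133 169; 42 134 172
```

The depth profile confirms that the knee is ~3 mm forward of straight. Some of my pull goes into bar friction, because the held hand does not turn with the bar. I turn the hand with the lid about the bar and push on a little.

>>> {"api": "send_rows", "payload": {"deltas": "0 2.7 0 3 0 0 0; 0 2.7 0 3 0 0 0; 0 0 0 0 0 0 0"}}

```text
time: 15.52
position: [0.5713, 0.0545, 0.3378]
tool_rot: [0.637, 0.693, 0.249, 0.228]
ft_force: [-12.3, -1.4, -1.5]
grip_width: 0.0112
grip_force: 20.0
```

```bash
python3 - <<'E'
from h import *
lid(); c=knob()
E
```

```text
t 15.53 tcp [0.5713 0.0545 0.3378] chest [ 20.9   0.9 337.8] F [-12.26  -1.36  -1.47] M [-0.32  1.96 -0.09] w 0.0112 gf 20.0 q [-0.17  0.27  1.92  0.54  0.32 -0.71]
theta 1.3998 R 200.4 Ftan -12.4 Frad 0.65
tangent in tool [0.    0.869 0.496]
knob 58 [ 19.4 161.7 137.9] [[13.6, 141.6, 132.4], [18.8, 161.3, 137.9], [26.3, 182.4, 143.9]]
```

>>> {"api": "send_rows", "payload": {"deltas": "0 1.4 0.3 1 0 0 0; 0 0 0 0 0 0 0"}}

```text
time: 15.82
position: [0.5722, 0.0546, 0.3383]
tool_rot: [0.639, 0.695, 0.243, 0.222]
ft_force: [-13.0, -1.4, -1.5]
grip_width: 0.0113
grip_force: 20.0
```

```bash
python3 - <<'E'
from h import *
lid(); c=knob()
E
```

```text
t 15.82 tcp [0.5722 0.0546 0.3383] chest [ 21.7   0.9 338.3] F [-13.01  -1.43  -1.47] M [-0.29  1.92 -0.05] w 0.0113 gf 20.0 q [-0.16  0.27  1.91  0.48  0.34 -0.65]
theta 1.4005 R 200.3 Ftan -13.14 Frad 0.77
tangent in tool [0.001 0.877 0.481]
knob 57 [ 19.5 162.1 137.3] [[13.6, 141.9, 132.1], [19.5, 161.4, 137.5], [26.1, 181.7, 141.2]]
```

>>> {"api": "send_rows", "payload": {"deltas": "0 0.6 0.4 0 0 0 0; 0 0 0 0 0 0 0"}}

```text
time: 16.12
position: [0.5724, 0.0546, 0.3383]
tool_rot: [0.639, 0.695, 0.243, 0.222]
ft_force: [-14.3, -1.4, -0.4]
grip_width: 0.0113
grip_force: 20.0
```

>>> {"api": "send_rows", "payload": {"deltas": "0 0.4 0.2 0 0 0 0; 0 0 0 0 0 0 0"}}

```text
time: 16.38
position: [0.5726, 0.0547, 0.3384]
tool_rot: [0.639, 0.695, 0.243, 0.222]
ft_force: [-15.6, -2.9, 0.8]
grip_width: 0.0113
grip_force: 20.0
```

```bash
python3 - <<'E'
from h import *
lid(); c=knob()
E
```

```text
t 16.38 tcp [0.5726 0.0547 0.3384] chest [ 22.2   0.9 338.4] F [-15.57  -2.89   0.76] M [-0.41  2.17 -0.12] w 0.0113 gf 20.0 q [-0.16  0.27  1.91  0.48  0.34 -0.65]
theta 1.4025 R 200.3 Ftan -15.41 Frad 3.38
tangent in tool [0.001 0.876 0.482]
knob 56 [ 19.7 160.6 137.8] [[14.4, 142.5, 131.9], [19.4, 160.3, 138.2], [26.0, 180.6, 142.5]]
```

The stay is now taut, and tension keeps the knee from passing over centre while the bar is clamped. I open the fingers slightly around the bar, so the lid can drop only a few mm, and let the knee settle.

>>> {"api": "send_rows", "payload": {"deltas": "0 -0.8 -0.5 0 0 0 0; 0 0 0 0 0 0 0.25; 0 0 0 0 0 0 0.25; 0 0 0 0 0 0 0.25"}}

```text
time: 16.92
position: [0.5749, 0.0545, 0.3406]
tool_rot: [0.639, 0.693, 0.246, 0.225]
ft_force: [-6.1, 2.1, -0.3]
grip_width: 0.0211
grip_force: 2.3
```

```bash
python3 - <<'E'
from h import *
lid(); c=knob()
P,u,v=pts(c); Q=wc(P); m=(abs(Q[:,1]-80)<40)&(Q[:,2]>150)&(Q[:,2]<320)&(Q[:,0]>0)&(Q[:,0]<100); q=Q[m]
for z in range(180,300,20):
    k=abs(q[:,2]-z)<10
    if k.sum()>3: print(z,k.sum(),np.median(q[k,0]).round(1))
E
```

```text
t 16.93 tcp [0.5749 0.0545 0.3406] chest [ 24.4   0.6 340.6] F [-6.07  2.15 -0.26] M [0.22 1.12 0.28] w 0.0211 gf 2.3 q [-0.16  0.27  1.9   0.48  0.34 -0.65]
theta 1.4166 R 202.4 Ftan -5.84 Frad 0.64
tangent in tool [0.003 0.865 0.501]
knob 59 [ 19.  162.4 138.1] [[13.4, 141.4, 131.3], [18.8, 163.4, 138.4], [25.0, 181.1, 142.2]]
180 9 69.8
200 7 66.5
220 10 62.0
240 10 58.9
260 61 59.9
```

>>> {"api": "send_rows", "payload": {"deltas": "0 -1 -0.6 0 0 0 0.25; 0 0 0 0 0 0 0.25"}}

```text
time: 17.23
position: [0.5746, 0.0541, 0.3406]
tool_rot: [0.639, 0.693, 0.246, 0.226]
ft_force: [-2.7, 0.2, -0.5]
grip_width: 0.022
grip_force: 1.0
```

>>> {"api": "send_rows", "payload": {"deltas": "0 -0.8 -0.4 0 0 0 0.25; 0 0 0 0 0 0 0.25; 0 0 0 0 0 0 0.25"}}

```text
time: 17.6
position: [0.5731, 0.0544, 0.3389]
tool_rot: [0.639, 0.694, 0.245, 0.224]
ft_force: [0.7, -0.7, 0.3]
grip_width: 0.0217
grip_force: 0.0
```

```bash
python3 - <<'E'
from h import *
lid(); c=knob()
E
```

```text
t 17.6 tcp [0.5731 0.0544 0.3389] chest [ 22.7   0.6 338.9] F [ 0.7  -0.66  0.28] M [-0.04  0.22 -0.02] w 0.0217 gf 0.0 q [-0.16  0.27  1.91  0.49  0.34 -0.66]
theta 1.4065 R 201.0 Ftan 0.67 Frad 0.17
tangent in tool [0.002 0.871 0.49 ]
knob 60 [ 18.7 163.  137.9] [[12.8, 141.3, 134.7], [18.6, 163.4, 138.1], [25.2, 181.9, 141.4]]
```

>>> {"api": "send_rows", "payload": {"deltas": "0 -1 -0.6 0 0 0 0.25; 0 -1 -0.6 0 0 0 0.25; 0 0 0 0 0 0 0.25; 0 0 0 0 0 0 0.25"}}

```text
time: 18.15
position: [0.57, 0.0546, 0.3378]
tool_rot: [0.639, 0.694, 0.244, 0.223]
ft_force: [-0.6, -0.9, 0.5]
grip_width: 0.0213
grip_force: 0.0
```

```bash
python3 - <<'E'
from h import *
lid(); c=knob()
E
```

```text
t 18.15 tcp [0.57   0.0546 0.3378] chest [ 19.5   1.1 337.8] F [-0.59 -0.93  0.53] M [-0.02  0.25 -0.01] w 0.0213 gf 0.0 q [-0.17  0.27  1.92  0.49  0.33 -0.67]
theta 1.3898 R 200.3 Ftan -0.57 Frad 0.64
tangent in tool [0.001 0.881 0.474]
knob 60 [ 18.6 163.  138.1] [[13.0, 141.4, 131.5], [18.4, 163.7, 138.4], [25.1, 181.8, 142.8]]
```

>>> {"api": "send_rows", "payload": {"deltas": "0 0 0 0 0 0 0.45; 0 0 0 0 0 0 0.45; 0 0 0 0 0 0 0.45; 0 0 0 0 0 0 0.45"}}

```text
time: 18.7
position: [0.57, 0.0546, 0.3378]
tool_rot: [0.639, 0.694, 0.244, 0.223]
ft_force: [-0.0, -0.8, -0.7]
grip_width: 0.0389
grip_force: 0.0
```

```bash
python3 - <<'E'
from h import *
lid(); c=knob()
E
```

```text
t 18.7 tcp [0.57   0.0546 0.3378] chest [ 19.5   1.1 337.8] F [-0.01 -0.78 -0.69] M [-0.03  0.35 -0.02] w 0.0389 gf 0.0 q [-0.17  0.27  1.92  0.49  0.34 -0.67]
theta 1.3898 R 200.2 Ftan -0.19 Frad -0.66
tangent in tool [0.001 0.881 0.474]
knob 59 [ 18.8 163.2 137.7] [[12.8, 140.9, 133.2], [18.8, 164.1, 138.1], [25.5, 181.9, 142.4]]
```

The lid stays up with the hand off: no force, knob unmoved. I back out.

>>> {"api": "send_rows", "payload": {"deltas": "0 0 -15 0 0 0 0.45; 0 0 -25 0 0 0 0.45; 0 0 -30 0 0 0 0.45; 0 0 -40 0 0 0 0.8"}}

```text
time: 19.25
position: [0.5003, 0.0486, 0.4246]
tool_rot: [0.639, 0.695, 0.244, 0.223]
ft_force: [1.2, -0.4, 0.5]
grip_width: 0.0441
grip_force: 0.0
```

```bash
python3 - <<'E'
from h import *
st(); c=knob()
print("A"); p=plan(np.array([.44,-.15,.33]),down(60),6,1)
print("B"); p=plan(np.array([.492,-.435,.16]),down(33.7),7,1,start=p)
# refine carton in the top view
P,u,v=pts(c)
m=(P[:,0]>.43)&(P[:,0]<.55)&(P[:,1]>-.5)&(P[:,1]<-.37)&(P[:,2]>.055)&(P[:,2]<.08)
print(cv2.minAreaRect(P[m,:2].astype(np.float32)))
E
```

```text
t 19.25 tcp [0.5003 0.0486 0.4246] chest [-50.4   1.  424.6] F [ 1.17 -0.38  0.46] M [-0.01  0.29  0.  ] w 0.0441 gf 0.0 q [-0.22  0.03  1.93  0.36  0.56 -0.54]
knob 60 [ 18.7 163.  137.8] [[12.8, 141.7, 132.4], [18.7, 163.7, 138.3], [24.9, 181.5, 141.7]]
A
-32.2 -20.2 4.9 6.3 -2 5.6 1; -33.8 -16.2 8 6.3 -2 5.6 1; -34.8 -11.9 10.8 6.3 -2 5.6 1; -35.3 -7.1 13 6.3 -2 5.6 1; -35.3 -2.1 14.8 6.3 -2 5.6 1; -34.7 3 16 6.3 -2 5.6 1
end [ 0.44 -0.15  0.33]
B
-31.4 26.9 24.3 0 0 3.7 1; -29.6 28.9 24.4 0 0 3.7 1; -27.7 30.7 24.3 0 0 3.7 1; -25.7 32.4 24.3 0 0 3.7 1; -23.5 34.1 24.4 0 0 3.7 1; -21.3 35.4 24.3 0 0 3.7 1; -18.9 36.8 24.4 0 0 3.7 1
end [ 0.492 -0.435  0.16 ]
((0.4920181930065155, -0.43456220626831055), (0.07631687819957733, 0.05429487302899361), 35.437477111816406)
```

>>> {"api": "send_rows", "payload": {"deltas": "-32 -20 5 6.3 -2 5.6 1; -34 -16 8 6.3 -2 5.6 1; -35 -12 11 6.3 -2 5.6 1; -35 -7 13 6.3 -2 5.6 1; -35 -2 15 6.3 -2 5.6 1; -35 3 16 6.3 -2 5.6 1"}}

```text
time: 20.05
position: [0.4418, -0.1511, 0.325]
tool_rot: [0.868, 0.497, -0.004, -0.002]
ft_force: [-0.1, 0.0, -0.9]
grip_width: 0.0868
grip_force: 0.0
```

>>> {"api": "send_rows", "payload": {"deltas": "-31 27 24 0 0 3.6 1; -30 29 24 0 0 3.6 1; -28 31 24 0 0 3.6 1; -26 32 24 0 0 3.6 1; -23 34 24 0 0 3.6 1; -21 35 24 0 0 3.6 1; -19 37 24 0 0 3.6 1; 0 0 0 0 0 0 1"}}

```text
time: 21.05
position: [0.494, -0.437, 0.1543]
tool_rot: [0.955, 0.296, -0.004, -0.001]
ft_force: [0.5, 0.7, -0.3]
grip_width: 0.0872
grip_force: 0.0
```

```bash
python3 - <<'E'
from h import *
st()
c=robot.camera("wrist"); d=c["depth"]; f=192/np.tan(np.radians(c["fovy"])/2)
v,u=np.nonzero(d>0); z=d[v,u]; x=u-c["cx"]; y=v-c["cy"]; r=np.hypot(x,y); th=r/f
k=z*np.tan(th)/np.maximum(r,1e-9); P=np.c_[x*k,y*k,z]
P=(P-np.ravel(c["tvec"]))@cv2.Rodrigues(np.array(c["rvec"],float))[0]; im=c["image"][v,u].astype(int)
m=(th<1.3)&(P[:,2]>.05)&(P[:,2]<.075)&(im[:,0]>im[:,2]+60)&(np.hypot(P[:,0]-.492,P[:,1]+.435)<.065)
print(m.sum(),cv2.minAreaRect(P[m,:2].astype(np.float32)),np.median(P[m,2]))
o=robot.get_obs(); r=R.from_quat(o["tool_rot"]); print(r.as_matrix().round(3))
print("D"); plan(np.array([.492,-.4346,.098]),down(34.5),3,1)
save("f.png",c["image"])
E
```

```text
t 21.05 tcp [ 0.494  -0.437   0.1543] chest [ -97.8 -482.3  154.3] F [ 0.52  0.69 -0.33] M [ 0. -0.  0.] w 0.0872 gf 0.0 q [-0.89  0.74  1.44 -0.01  0.96  0.08]
6526 ((0.49268221855163574, -0.4352022409439087), (0.07563905417919159, 0.053049586713314056), 34.22346115112305) 0.061396154901736805
[[ 0.824  0.567 -0.009]
 [ 0.567 -0.824  0.001]
 [-0.006 -0.006 -1.   ]]
D
-0.3 -0.4 19.1 -0.1 0.1 0 1; -0.4 -0.4 19.1 -0.1 0.1 0 1; -0.3 -0.5 19.1 -0.1 0.1 0 1
end [ 0.492  -0.4346  0.098 ]
```

View pics/f.png

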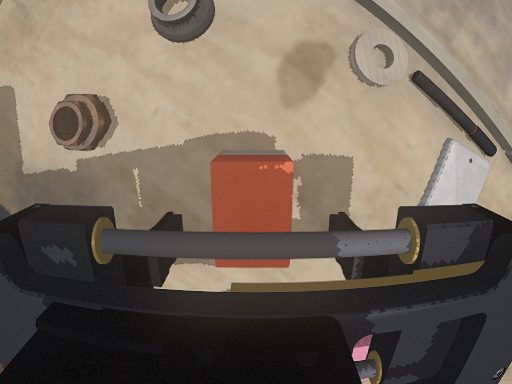

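The orange carton is centred between the open fingers at about (252,210), and the bystanders are clear. I go down and grip.

>>> {"api": "send_rows", "payload": {"deltas": "0 -1.5 17 0 0 0 1; 0 -1 17 0 0 0 1; 0 0 15 0 0 0 1; 0 0 0 0 0 0 0; 0 0 0 0 0 0 0; 0 0 0 0 0 0 0; 0 0 0 0 0 0 0", "newtons": 15}}

```text
time: 21.98
position: [0.493, -0.4325, 0.1078]
tool_rot: [0.955, 0.297, -0.003, -0.001]
ft_force: [0.2, -1.1, 1.1]
grip_width: 0.0548
grip_force: 1.5
```

```bash
python3 - <<'E'
from h import *
o=st()
r0=R.from_quat(o["tool_rot"])
print("up"); p=plan(o["position"]+[0,0,.20],down(34.5),4,0)
tgt=cw([-24,-45,300]); print(tgt)
print("over"); p=plan(tgt,down(4.86),9,0,start=p)
print(wc(p[0]))
E
```

```text
t 21.98 tcp [ 0.493  -0.4325  0.1078] chest [ -98.4 -477.8  107.8] F [ 0.25 -1.1   1.13] M [-0.4  -0.32  0.1 ] w 0.0548 gf 1.5 q [-0.89  0.8   1.47 -0.01  0.87  0.08]
up
-0.3 -0.2 -50 -0 0.1 0 0; -0.2 -0.1 -50 -0 0.1 0 0; -0.1 -0.2 -50 -0 0.1 0 0; -0.1 -0.1 -50 -0 0.1 0 0
end [ 0.493  -0.4326  0.3078]
[0.53049875 0.00502848 0.3       ]
over
31 -37.7 1 -0 -0 3.3 0; 28.9 -39.3 1 -0 -0 3.3 0; 26.5 -41 1.1 -0 -0 3.3 0; 24.1 -42.4 1 -0 -0 3.3 0; 21.6 -43.8 1 -0 -0 3.3 0; 19.1 -44.9 1 -0 -0 3.3 0; 16.4 -45.9 1 -0 -0 3.3 0; 13.8 -46.8 1.1 -0 -0 3.3 0; 11 -47.5 1 -0 -0 3.3 0
end [0.5305 0.005  0.3   ]
[-24.03771815 -45.05025539 299.97511509]
```

>>> {"api": "send_rows", "payload": {"deltas": "0 0 0 0 0 0 0; 0 0 0 0 0 0 0; 0 0 -20 0 0 0 0; 0 0 -50 0 0 0 0; 0 0 -60 0 0 0 0; 0 0 -60 0 0 0 0; 0 0 -10 0 0 0 0"}}

```text
time: 22.85
position: [0.4956, -0.4336, 0.3141]
tool_rot: [0.955, 0.298, -0.001, 0.004]
ft_force: [-0.6, 0.1, -1.2]
grip_width: 0.0517
grip_force: 15.0
```

>>> {"api": "send_rows", "payload": {"deltas": "31 -38 1 0 0 3.3 0; 29 -39 1 0 0 3.3 0; 27 -41 1 0 0 3.3 0; 24 -42 1 0 0 3.3 0; 22 -44 1 0 0 3.3 0; 19 -45 1 0 0 3.3 0; 16 -46 1 0 0 3.3 0; 14 -47 1 0 0 3.3 0; 11 -47 1 0 0 3.3 0; 0 0 0 0 0 0 0"}}

```text
time: 24.1
position: [0.5307, 0.0086, 0.2973]
tool_rot: [0.999, 0.045, -0.005, -0.001]
ft_force: [0.8, -0.7, -2.4]
grip_width: 0.052
grip_force: 15.0
```

```bash
python3 - <<'E'
from h import *
o=st(); c=knob(); print(R.from_quat(o["tool_rot"]).as_matrix().round(3))
p=plan(cw([-22,-45,119]),down(4.86),6,0)
E
```

```text
t 24.1 tcp [0.5307 0.0086 0.2973] chest [-23.5 -41.4 297.3] F [ 0.82 -0.71 -2.41] M [ 0.01 -0.01  0.03] w 0.052 gf 15.0 q [-0.19  0.4   1.66 -0.    1.1   1.29]
knob 60 [ 18.7 163.1 137.6] [[12.9, 141.7, 133.2], [18.9, 163.7, 137.7], [25.4, 181.8, 142.1]]
[[ 0.996  0.091 -0.011]
 [ 0.091 -0.996  0.001]
 [-0.011 -0.002 -1.   ]]
0.5 0.3 29.7 -0 0.1 0 0; 0.4 0.3 29.8 -0 0.1 0 0; 0.4 0.4 29.7 -0 0.1 0 0; 0.4 0.3 29.8 -0 0.1 0 0; 0.2 0.3 29.7 -0 0.1 0 0; 0.3 0.3 29.7 -0 0.1 0 0
end [0.5325 0.0052 0.119 ]
```

>>> {"api": "send_rows", "payload": {"deltas": "0.5 0.5 40 0 0.1 0 0; 0.5 0.5 40 0 0.1 0 0; 0.5 0.5 40 0 0.1 0 0; 0.5 1 30 0 0.1 0 0; 0 1 17 0 0.1 0 0; 0 0 6 0 0 0 0; 0 0 2 0 0 0 0; 0 0 0 0 0 0 0"}}

```text
time: 25.15
position: [0.5342, 0.0016, 0.1236]
tool_rot: [0.999, 0.043, 0.001, -0.0]
ft_force: [0.1, 0.8, -1.4]
grip_width: 0.0519
grip_force: 15.0
```

>>> {"api": "send_rows", "payload": {"deltas": "0 0 3 0 0 0 0; 0 0 1.5 0 0 0 0; 0 0 0 0 0 0 0"}}

```text
time: 25.52
position: [0.5338, 0.0021, 0.1186]
tool_rot: [0.999, 0.043, 0.001, -0.0]
ft_force: [0.5, 0.1, -1.6]
grip_width: 0.052
grip_force: 15.0
```

>>> {"api": "send_rows", "payload": {"deltas": "0 0 1 0 0 0 0; 0 0 0 0 0 0 0"}}

```text
time: 25.78
position: [0.5341, 0.0021, 0.1179]
tool_rot: [0.999, 0.043, 0.001, -0.0]
ft_force: [0.8, 0.2, 1.7]
grip_width: 0.0514
grip_force: 15.0
```

>>> {"api": "send_rows", "payload": {"deltas": "0 0 0 0 0 0 0.8; 0 0 0 0 0 0 0.8; 0 0 0 0 0 0 0.8; 0 0 0 0 0 0 0.8; 0 0 -15 0 0 0 0.8; 0 0 -30 0 0 0 0.8; 0 0 -50 0 0 0 0.8; 0 0 -60 0 0 0 0.8; 0 0 -60 0 0 0 0.8"}}

```text
time: 26.9
position: [0.533, 0.002, 0.3354]
tool_rot: [0.999, 0.043, 0.001, -0.0]
ft_force: [0.7, -0.6, -0.0]
grip_width: 0.0697
grip_force: 0.0
```

```bash
python3 - <<'E'
from h import *
o=st(); c=knob()
P,u,v=pts(c); Q=wc(P); im=c["image"][v,u].astype(int)
m=(im[:,0]>im[:,2]+50)&(im[:,0]>im[:,1]+50)&(abs(Q[:,0])<90)&(Q[:,1]<40)&(Q[:,1]>-120)&(Q[:,2]<95)&(Q[:,2]>20)
print("carton",m.sum()); 
if m.any(): print(np.percentile(Q[m],[5,50,95],0).round(1),cv2.minAreaRect(Q[m,:2].astype(np.float32)))
# fit foot from lower arm, pivot from upper arm: direction
m=(Q[:,1]>122)&(Q[:,1]<139)&(Q[:,0]>-70)&(Q[:,0]<90)
for a,b in((55,118),(150,210)):
    k=m&(Q[:,2]>a)&(Q[:,2]<b); l=cv2.fitLine(Q[k][:,[0,2]].astype(np.float32),cv2.DIST_HUBER,0,.01,.01).ravel(); print(a,b,k.sum(),l.round(3),"angle from vertical",np.degrees(np.arctan2(l[0],l[1])).round(1),"x at z50",l[2]+(50-l[3])*l[0]/l[1],"x at z130",l[2]+(130-l[3])*l[0]/l[1])
print("to above knob"); p=plan(cw([-20,176,320]),down(94.86),10,.4); print(wc(p[0]))
E
```

```text
t 26.9 tcp [0.533  0.002  0.3354] chest [-21.8 -48.3 335.4] F [ 0.7  -0.6  -0.04] M [-0.   -0.06 -0.01] w 0.0697 gf 0.0 q [-0.21  0.35  1.61  0.    1.18  1.28]
knob 59 [ 18.5 162.9 138.6] [[12.9, 141.4, 134.3], [18.6, 164.5, 138.8], [24.8, 181.9, 143.1]]
carton 82
[[-48.  -49.7  69.7]
 [-27.3 -35.7  73.9]
 [-11.5 -24.2  77.5]] ((-19.782665252685547, -35.418296813964844), (29.81827735900879, 59.89124298095703), 72.11396789550781)
55 118 19 [ 0.506  0.863 -1.44  95.846] angle from vertical 30.4 x at z50 -28.324692 x at z130 18.58938
150 210 23 [  0.548   0.836  45.007 180.855] angle from vertical 33.3 x at z50 -40.809635 x at z130 11.655846
to above knob
-0.2 -22.5 2.3 0.1 -0.1 -9 0.4; 3.3 -22.3 2.3 0.1 -0.1 -9 0.4; 6.8 -21.5 2.4 0.1 -0.1 -9 0.4; 10 -20.1 2.3 0.1 -0.1 -9 0.4; 13.1 -18.3 2.4 0.1 -0.1 -9 0.4; 15.8 -16.1 2.4 0.1 -0.1 -9 0.4; 18.1 -13.3 2.4 0.1 -0.1 -9 0.4; 20 -10.4 2.4 0.1 -0.1 -9 0.4; 21.3 -7.1 2.4 0.1 -0.1 -9 0.4; 22.2 -3.7 2.3 0.1 -0.1 -9 0.4
end [0.5158 0.2255 0.32  ]
[-20.00727723 175.95396178 319.99240849]
```

>>> {"api": "send_rows", "payload": {"deltas": "-6 -20 -10 0 0 -9 0.45; 0 -20 -10 0 0 -9 0.45; 4 -22 -10 0 0 -9 0.45; 8 -21 -5 0 0 -9 0.45; 11 -20 0 0 0 -9 0.45; 14 -18 0 0 0 -9 0.45; 17 -14 0 0 0 -9 0.45; 19 -10 0 0 0 -9 0.45; 21 -7 0 0 0 -9 0.45; 22 -3 0 0 0 -9 0.45"}}

```text
time: 28.2
position: [0.4929, 0.2171, 0.3684]
tool_rot: [0.674, 0.738, 0.001, 0.0]
ft_force: [0.4, 0.6, -0.2]
grip_width: 0.0394
grip_force: 0.0
```

```bash
python3 - <<'E'
from h import *
o=st(); c=knob(); print("end yaw",np.degrees(np.arctan2(*R.from_quat(o["tool_rot"]).as_matrix()[[1,0],0])))
P,u,v=pts(c); Q=wc(P)
rr=down(94.86)*R.from_euler('y',-12,degrees=True)
m=(Q[:,0]>-95)&(Q[:,0]<135)&(Q[:,1]>150)&(Q[:,1]<240)&(Q[:,2]>45)&(Q[:,2]<200)
print("obstacles",m.sum(),np.percentile(Q[m],[5,50,95],0).round(0)) ; k=m&(Q[:,0]>40); print(k.sum(), Q[k].max(0) if k.any() else "")
K=np.array([18.7,177,131])
gp=lambda K: cw(K)-rr.apply([0,0,.051])
p=plan(gp(K+[0,0,60]),rr,6,.45); p=plan(gp(K),rr,4,.45,start=p)
# orange carton in bay
im=c["image"][v,u].astype(int); m=(im[:,0]>im[:,2]+50)&(im[:,0]>im[:,1]+50)&(abs(Q[:,0])<90)&(Q[:,1]<40)&(Q[:,1]>-120)&(Q[:,2]<95)&(Q[:,2]>60)
print("carton",m.sum(),cv2.minAreaRect(Q[m,:2].astype(np.float32)) if m.any() else 0)
E
```

```text
t 28.2 tcp [0.4929 0.2171 0.3684] chest [-43.5 169.5 368.4] F [ 0.36  0.6  -0.19] M [-0.01 -0.13  0.03] w 0.0394 gf 0.0 q [0.21 0.32 1.55 0.   1.26 0.12]
knob 48 [ 18.1 159.8 138.5] [[13.1, 141.0, 134.5], [18.0, 159.1, 138.8], [23.4, 179.6, 142.1]]
end yaw 95.20767614421636
obstacles 51 [[ 13. 151. 132.]
 [ 19. 168. 138.]
 [ 27. 183. 142.]]
1 [110.08330043 225.64659102  45.73768722]
2.5 10.4 21.3 0 -2 0.1 0.45; 3.2 10.3 21.2 0 -2 0.1 0.45; 3.9 10.4 21 0 -2 0.1 0.45; 4.7 10.3 20.9 0 -2 0.1 0.45; 5.5 10.4 20.8 0 -2 0.1 0.45; 6.2 10.3 20.5 0 -2 0.1 0.45
end [0.5533 0.2404 0.2409]
3.1 -0.1 14.7 0 -0 -0 0.45; 3 -0 14.7 0 -0 -0 0.45; 3.1 -0.1 14.6 0 -0 -0 0.45; 3.1 -0 14.7 0 -0 -0 0.45
end [0.5533 0.2404 0.1809]
carton 322 ((-23.394912719726562, -47.55718231201172), (76.15787506103516, 52.60710525512695), 0.5323663949966431)
```

Carton stands at chest (-23,-48), aligned, in the bay. On to the knob.

>>> {"api": "send_rows", "payload": {"deltas": "2.5 10.4 21.3 0 -2 0 0.45; 3.2 10.4 21.2 0 -2 0 0.45; 4 10.4 21 0 -2 0 0.45; 4.7 10.4 21 0 -2 0 0.45; 5.5 10.4 20.8 0 -2 0 0.45; 6.2 10.3 20.5 0 -2 0 0.45; 3 0 14.7 0 0 0 0.45; 3 0 14.7 0 0 0 0.45; 0 0 0 0 0 0 0.45"}}

```text
time: 29.38
position: [0.5534, 0.236, 0.209]
tool_rot: [0.673, 0.732, -0.071, 0.076]
ft_force: [0.1, 0.2, 1.0]
grip_width: 0.0392
grip_force: 0.0
```

```bash
python3 - <<'E'
from h import *
o=st(); r=R.from_quat(o["tool_rot"]); print("grasp",wc(o["position"]+r.apply([0,0,.051])).round(1))
c=robot.camera("wrist"); d=c["depth"]; f=192/np.tan(np.radians(c["fovy"])/2)
v,u=np.nonzero(d>0); z=d[v,u]; x=u-c["cx"]; y=v-c["cy"]; rr=np.hypot(x,y); th=rr/f
k=z*np.tan(th)/np.maximum(rr,1e-9); P=np.c_[x*k,y*k,z]
P=(P-np.ravel(c["tvec"]))@cv2.Rodrigues(np.array(c["rvec"],float))[0]; Q=wc(P); im=c["image"][v,u].astype(int)
m=(im[:,0]>im[:,1]+60)&(im[:,0]>im[:,2]+60)&(th<1.3)&(Q[:,1]>120)&(Q[:,2]>90)&(Q[:,2]<170)&(abs(Q[:,0])<60)
print("red",m.sum()); 
if m.any(): print(np.percentile(Q[m],[2,50,98],0).round(1))
save("g.png",c["image"])
E
```

```text
t 29.38 tcp [0.5534 0.236  0.209 ] chest [ 18.4 183.2 209. ] F [0.1  0.17 1.  ] M [ 0.07 -0.17  0.03] w 0.0392 gf 0.0 q [ 0.3   0.63  1.53 -0.24  1.05  0.34]
grasp [ 18.3 172.7 159.1]
red 903
[[ 14.4 141.1 129.7]
 [ 21.5 175.4 136.1]
 [ 28.6 184.7 138.3]]
```

View pics/g.png

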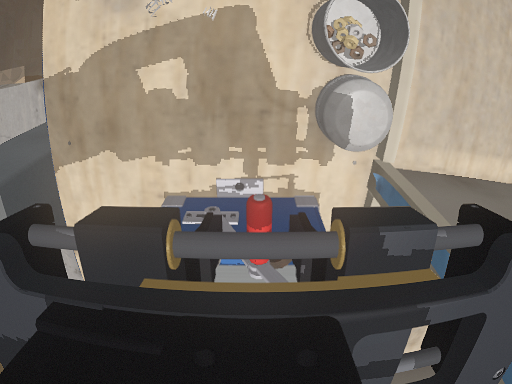

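The knob shows between the fingers at (260,215), ~3 mm behind my centre line. I go down and grip it.

>>> {"api": "send_rows", "payload": {"deltas": "4 1.5 9 0 0 0 0.45; 4 1.5 9 0 0 0 0.45; 2 0 9.5 0 0 0 0.45; 0 0 0 0 0 0 0; 0 0 0 0 0 0 0; 0 0 0 0 0 0 0; 0 0 0 0 0 0 0", "newtons": 20}}

```text
time: 30.3
position: [0.5571, 0.2411, 0.1809]
tool_rot: [0.673, 0.733, -0.07, 0.077]
ft_force: [0.9, -0.4, -1.8]
grip_width: 0.0156
grip_force: 20.0
```

```bash
cat >> h.py <<'E'
F0=np.array([-23.0,50.0])
def gk():
    o=st(); r=R.from_quat(o["tool_rot"]); g=wc(o["position"]+r.apply([0,0,.051])); v=g[[0,2]]-F0; a=np.arctan2(v[0],v[1])
    Fc=RC.inv().apply(o["ft_force"])[[0,2]]; er=np.array([np.sin(a),np.cos(a)]); ef=np.array([-np.cos(a),np.sin(a)])
    print("knob at",g.round(1),"ang",np.degrees(a).round(1),"rad",np.hypot(*v).round(1),"Fforward",(Fc@ef).round(1),"Fout",(Fc@er).round(1),"Fx,Fz",Fc.round(1)); return o,r,g,a
def arc(angs,rad,grip=0):
    o,r,g,a=gk(); p=o["position"]; tcp_off=-r.apply([0,0,.051])
    for b in np.radians(angs):
        q=cw([F0[0]+rad*np.sin(b),g[1],F0[1]+rad*np.cos(b)])+tcp_off; d=np.round(r.inv().apply(q-p)*1000,1); p=p+r.apply(d/1000)
        print("%g %g %g 0 0 0 %g"%(*d,grip),end="; ")
    print()
E
python3 - <<'E'
from h import *
o,r,g,a=gk(); arc(np.degrees(a)-np.array([1,2,4,6,9,12,15]),np.hypot(*(g[[0,2]]-F0)))
E
```

```text
t 30.3 tcp [0.5571 0.2411 0.1809] chest [ 22.5 188.  180.9] F [ 0.88 -0.41 -1.82] M [ 0.23 -0.12 -0.04] w 0.0156 gf 20.0 q [ 0.3   0.67  1.53 -0.24  1.    0.36]
knob at [ 22.6 177.4 131. ] ang 29.4 rad 93.0 Fforward -1.6 Fout -1.2 Fx,Fz [ 0.8 -1.8]
t 30.3 tcp [0.5571 0.2411 0.1809] chest [ 22.5 188.  180.9] F [ 0.88 -0.41 -1.82] M [ 0.23 -0.12 -0.04] w 0.0156 gf 20.0 q [ 0.3   0.67  1.53 -0.24  1.    0.36]
knob at [ 22.6 177.4 131. ] ang 29.4 rad 93.0 Fforward -1.6 Fout -1.2 Fx,Fz [ 0.8 -1.8]
-0.2 -1.4 -0.8 0 0 0 0; -0.1 -1.5 -0.7 0 0 0 0; -0.3 -2.9 -1.4 0 0 0 0; -0.3 -2.9 -1.3 0 0 0 0; -0.4 -4.5 -1.8 0 0 0 0; -0.3 -4.6 -1.6 0 0 0 0; -0.3 -4.7 -1.3 0 0 0 0;
```

>>> {"api": "send_rows", "payload": {"deltas": "-0.2 -1.4 -0.8 0 0 0 0; -0.1 -1.5 -0.7 0 0 0 0; 0 0 0 0 0 0 0"}}

```text
time: 30.68
position: [0.554, 0.2408, 0.1826]
tool_rot: [0.673, 0.733, -0.07, 0.077]
ft_force: [0.4, -0.5, -2.6]
grip_width: 0.0154
grip_force: 20.0
```

```bash
python3 - <<'E'
from h import *
gk()
E
```

```text
t 30.68 tcp [0.554  0.2408 0.1826] chest [ 19.4 188.  182.6] F [ 0.43 -0.47 -2.61] M [ 0.19 -0.15  0.02] w 0.0154 gf 20.0 q [ 0.31  0.67  1.54 -0.24  1.    0.36]
knob at [ 19.5 177.4 132.7] ang 27.2 rad 92.9 Fforward -1.5 Fout -2.1 Fx,Fz [ 0.4 -2.6]
```

>>> {"api": "send_rows", "payload": {"deltas": "-0.3 -2.9 -1.4 0 0 0 0; -0.3 -2.9 -1.3 0 0 0 0; 0 0 0 0 0 0 0"}}

```text
time: 31.05
position: [0.5473, 0.2403, 0.1856]
tool_rot: [0.673, 0.733, -0.071, 0.077]
ft_force: [-3.2, 1.1, 2.5]
grip_width: 0.0155
grip_force: 20.0
```

```bash
python3 - <<'E'
from h import *
o,r,g,a=gk(); arc(np.degrees(a)-np.array([2,4,6.5,9,12,15]),92)
E
```

```text
t 31.05 tcp [0.5473 0.2403 0.1856] chest [ 12.6 188.  185.6] F [-3.21  1.08  2.48] M [ 0.13  0.37 -0.13] w 0.0155 gf 20.0 q [ 0.31  0.65  1.55 -0.24  1.    0.36]
knob at [ 12.6 177.4 135.7] ang 22.6 rad 92.8 Fforward 3.8 Fout 1.1 Fx,Fz [-3.1  2.5]
t 31.05 tcp [0.5473 0.2403 0.1856] chest [ 12.6 188.  185.6] F [-3.21  1.08  2.48] M [ 0.13  0.37 -0.13] w 0.0155 gf 20.0 q [ 0.31  0.65  1.55 -0.24  1.    0.36]
knob at [ 12.6 177.4 135.7] ang 22.6 rad 92.8 Fforward 3.8 Fout 1.1 Fx,Fz [-3.1  2.5]
-0.1 -3.3 -0.4 0 0 0 0; -0.2 -3 -1.1 0 0 0 0; -0.3 -3.9 -1.2 0 0 0 0; -0.2 -3.8 -1 0 0 0 0; -0.2 -4.7 -0.9 0 0 0 0; -0.1 -4.8 -0.8 0 0 0 0;
```

The stay is broken, and the lid weight now pushes the knob forward. I lower along the arc.

>>> {"api": "send_rows", "payload": {"deltas": "-0.1 -3.3 -0.6 0 0 0 0; -0.2 -3 -1.1 0 0 0 0; -0.3 -3.9 -1.2 0 0 0 0; -0.2 -3.8 -1 0 0 0 0; -0.2 -4.7 -0.9 0 0 0 0; -0.1 -4.8 -0.8 0 0 0 0"}}

```text
time: 31.8
position: [0.5249, 0.2384, 0.1914]
tool_rot: [0.673, 0.733, -0.07, 0.077]
ft_force: [-0.5, -0.1, 4.0]
grip_width: 0.0156
grip_force: 20.0
```

```bash
python3 - <<'E'
from h import *
o,r,g,a=gk(); arc(np.degrees(a)-3*np.arange(1,9),92)
E
```

```text
t 31.8 tcp [0.5249 0.2384 0.1914] chest [ -9.8 188.  191.4] F [-0.54 -0.06  4.03] M [ 0.06 -0.07 -0.04] w 0.0156 gf 20.0 q [ 0.32  0.62  1.6  -0.25  0.97  0.38]
knob at [ -9.7 177.4 141.5] ang 8.3 rad 92.5 Fforward 1.1 Fout 3.9 Fx,Fz [-0.5  4. ]
t 31.8 tcp [0.5249 0.2384 0.1914] chest [ -9.8 188.  191.4] F [-0.54 -0.06  4.03] M [ 0.06 -0.07 -0.04] w 0.0156 gf 20.0 q [ 0.32  0.62  1.6  -0.25  0.97  0.38]
knob at [ -9.7 177.4 141.5] ang 8.3 rad 92.5 Fforward 1.1 Fout 3.9 Fx,Fz [-0.5  4. ]
-0 -4.8 -0.1 0 0 0 0; -0.1 -4.9 -0.3 0 0 0 0; 0 -4.8 -0.1 0 0 0 0; 0 -4.8 0.2 0 0 0 0; 0.1 -4.8 0.4 0 0 0 0; 0.2 -4.7 0.6 0 0 0 0; 0.2 -4.8 1 0 0 0 0; 0.2 -4.6 1.1 0 0 0 0;
```

>>> {"api": "send_rows", "payload": {"deltas": "0 -4.8 -0.6 0 0 0 0; -0.1 -4.9 -0.5 0 0 0 0; 0 -4.8 -0.1 0 0 0 0; 0 -4.8 0.2 0 0 0 0; 0.1 -4.8 0.4 0 0 0 0; 0.2 -4.7 0.6 0 0 0 0; 0.2 -4.8 1 0 0 0 0; 0.2 -4.6 1.1 0 0 0 0"}}

```text
time: 32.8
position: [0.4858, 0.235, 0.1881]
tool_rot: [0.673, 0.733, -0.071, 0.077]
ft_force: [-3.8, -0.1, 1.6]
grip_width: 0.0157
grip_force: 20.0
```

```bash
python3 - <<'E'
from h import *
o,r,g,a=gk(); arc(np.degrees(a)-3*np.arange(1,9),np.hypot(*(g[[0,2]]-F0)))
E
```

```text
t 32.8 tcp [0.4858 0.235  0.1881] chest [-49.1 188.  188.1] F [-3.78 -0.11  1.63] M [-0.03  0.57 -0.1 ] w 0.0157 gf 20.0 q [ 0.33  0.59  1.7  -0.25  0.92  0.41]
knob at [-49.1 177.4 138.2] ang -16.5 rad 92.0 Fforward 3.2 Fout 2.6 Fx,Fz [-3.8  1.6]
t 32.8 tcp [0.4858 0.235  0.1881] chest [-49.1 188.  188.1] F [-3.78 -0.11  1.63] M [-0.03  0.57 -0.1 ] w 0.0157 gf 20.0 q [ 0.33  0.59  1.7  -0.25  0.92  0.41]
knob at [-49.1 177.4 138.2] ang -16.5 rad 92.0 Fforward 3.2 Fout 2.6 Fx,Fz [-3.8  1.6]
0.3 -4.6 1.5 0 0 0 0; 0.4 -4.5 1.6 0 0 0 0; 0.4 -4.4 2 0 0 0 0; 0.4 -4.3 2.1 0 0 0 0; 0.5 -4.1 2.4 0 0 0 0; 0.6 -4.1 2.5 0 0 0 0; 0.6 -3.9 2.8 0 0 0 0; 0.6 -3.7 3 0 0 0 0;
```

>>> {"api": "send_rows", "payload": {"deltas": "0.3 -4.6 1.5 0 0 0 0; 0.4 -4.5 1.6 0 0 0 0; 0.4 -4.4 2 0 0 0 0; 0.4 -4.3 2.1 0 0 0 0; 0.5 -4.1 2.4 0 0 0 0; 0.6 -4.1 2.5 0 0 0 0; 0.6 -3.9 2.8 0 0 0 0; 0.6 -3.7 3 0 0 0 0"}}

```text
time: 33.8
position: [0.4525, 0.2322, 0.1695]
tool_rot: [0.673, 0.733, -0.071, 0.077]
ft_force: [-4.0, -1.2, -4.3]
grip_width: 0.0148
grip_force: 20.0
```

```bash
python3 - <<'E'
from h import *
o,r,g,a=gk(); arc(np.degrees(a)-3*np.arange(1,9),np.hypot(*(g[[0,2]]-F0)))
E
```

```text
t 33.8 tcp [0.4525 0.2322 0.1695] chest [-82.5 187.9 169.5] F [-4.01 -1.17 -4.26] M [ 0.07  0.69 -0.17] w 0.0148 gf 20.0 q [ 0.35  0.59  1.78 -0.27  0.84  0.45]
knob at [-82.5 177.4 119.6] ang -40.5 rad 91.6 Fforward 5.9 Fout -0.6 Fx,Fz [-4.1 -4.3]
t 33.8 tcp [0.4525 0.2322 0.1695] chest [-82.5 187.9 169.5] F [-4.01 -1.17 -4.26] M [ 0.07  0.69 -0.17] w 0.0148 gf 20.0 q [ 0.35  0.59  1.78 -0.27  0.84  0.45]
knob at [-82.5 177.4 119.6] ang -40.5 rad 91.6 Fforward 5.9 Fout -0.6 Fx,Fz [-4.1 -4.3]
0.7 -3.6 3.1 0 0 0 0; 0.7 -3.3 3.4 0 0 0 0; 0.7 -3.3 3.4 0 0 0 0; 0.8 -3 3.7 0 0 0 0; 0.8 -2.8 3.8 0 0 0 0; 0.8 -2.6 3.9 0 0 0 0; 0.9 -2.4 4.1 0 0 0 0; 0.9 -2.1 4.2 0 0 0 0;
```

>>> {"api": "send_rows", "payload": {"deltas": "0.7 -3.6 3.1 0 0 0 0; 0.7 -3.3 3.4 0 0 0 0; 0.7 -3.3 3.4 0 0 0 0; 0.8 -3 3.7 0 0 0 0; 0.8 -2.8 3.8 0 0 0 0; 0.8 -2.6 3.9 0 0 0 0; 0.9 -2.4 4.1 0 0 0 0; 0.9 -2.1 4.2 0 0 0 0"}}

```text
time: 34.8
position: [0.4301, 0.2303, 0.1395]
tool_rot: [0.673, 0.733, -0.07, 0.077]
ft_force: [-3.7, -1.9, -6.7]
grip_width: 0.015
grip_force: 20.0
```

```bash
python3 - <<'E'
from h import *
o,r,g,a=gk(); arc(np.degrees(a)-2.2*np.arange(1,8),np.hypot(*(g[[0,2]]-F0)))
c=robot.camera("top"); P,u,v=pts(c); Q=wc(P); im=c["image"][v,u].astype(int)
m=(im[:,2]>im[:,0]+40)&(Q[:,2]>95)&(Q[:,2]<250)&(abs(Q[:,0])<90)&(abs(Q[:,1])<110)
l=np.polyfit(Q[m,0],Q[m,2],1); print("lid angle",np.arctan(-l[0]),m.sum())
E
```

```text
t 34.8 tcp [0.4301 0.2303 0.1395] chest [-104.9  187.9  139.5] F [-3.71 -1.94 -6.66] M [ 0.02  0.63 -0.26] w 0.015 gf 20.0 q [ 0.36  0.63  1.85 -0.3   0.74  0.51]
knob at [-104.9  177.4   89.6] ang -64.2 rad 91.0 Fforward 7.7 Fout 0.6 Fx,Fz [-3.9 -6.7]
t 34.8 tcp [0.4301 0.2303 0.1395] chest [-104.9  187.9  139.5] F [-3.71 -1.94 -6.66] M [ 0.02  0.63 -0.26] w 0.015 gf 20.0 q [ 0.36  0.63  1.85 -0.3   0.74  0.51]
knob at [-104.9  177.4   89.6] ang -64.2 rad 91.0 Fforward 7.7 Fout 0.6 Fx,Fz [-3.9 -6.7]
0.7 -1.5 3.1 0 0 0 0; 0.6 -1.3 3.2 0 0 0 0; 0.7 -1.2 3.2 0 0 0 0; 0.7 -1.1 3.2 0 0 0 0; 0.7 -1 3.3 0 0 0 0; 0.7 -0.8 3.3 0 0 0 0; 0.7 -0.7 3.4 0 0 0 0; 
lid angle 0.18579883421476878 2735
```

>>> {"api": "send_rows", "payload": {"deltas": "0.7 -1.5 3.1 0 0 0 0; 0.6 -1.3 3.2 0 0 0 0; 0.7 -1.2 3.2 0 0 0 0; 0.7 -1.1 3.2 0 0 0 0; 0.7 -1 3.3 0 0 0 0; 0 0 0 0 0 0 0"}}

```text
time: 35.6
position: [0.4244, 0.2298, 0.1232]
tool_rot: [0.673, 0.733, -0.07, 0.077]
ft_force: [-4.2, -2.7, -9.5]
grip_width: 0.0153
grip_force: 20.0
```

>>> {"api": "send_rows", "payload": {"deltas": "0.4 -0.4 1.7 0 0 0 0; 0.3 -0.4 1.6 0 0 0 0; 0 0 0 0 0 0 0"}}

```text
time: 35.98
position: [0.4237, 0.2298, 0.1201]
tool_rot: [0.673, 0.733, -0.07, 0.077]
ft_force: [-4.2, -3.4, -9.0]
grip_width: 0.0151
grip_force: 20.0
```

```bash
cat >> h.py <<'E'
def lidang():
    c=robot.camera("top"); P,u,v=pts(c); Q=wc(P); im=c["image"][v,u].astype(int)
    m=(im[:,2]>im[:,0]+40)&(Q[:,2]>95)&(Q[:,2]<250)&(abs(Q[:,0])<90)&(abs(Q[:,1])<110)
    l=np.polyfit(Q[m,0],Q[m,2],1); print("lid angle",np.arctan(-l[0]),m.sum())
E
python3 - <<'E'
from h import *
gk(); lidang()
E
```

```text
t 35.98 tcp [0.4237 0.2298 0.1201] chest [-111.4  188.   120.1] F [-4.21 -3.43 -9.03] M [-0.06  0.59 -0.22] w 0.0151 gf 20.0 q [ 0.36  0.66  1.87 -0.32  0.69  0.53]
knob at [-111.3  177.4   70.2] ang -77.1 rad 90.6 Fforward 9.8 Fout 2.4 Fx,Fz [-4.5 -9. ]
lid angle 0.007462747435486767 2796
```

>>> {"api": "send_rows", "payload": {"deltas": "0.3 -0.2 1.2 0 0 0 0; 0 0 0 0 0 0 0; 0.2 -0.2 1 0 0 0 0; 0 0 0 0 0 0 0"}}

```text
time: 36.52
position: [0.4235, 0.2298, 0.1186]
tool_rot: [0.673, 0.733, -0.07, 0.077]
ft_force: [-5.4, -3.4, -3.0]
grip_width: 0.0151
grip_force: 20.0
```

>>> {"api": "send_rows", "payload": {"deltas": "0.2 -0.2 1 0 0 0 0; 0 0 0 0 0 0 0"}}

```text
time: 36.78
position: [0.4235, 0.2299, 0.1183]
tool_rot: [0.673, 0.733, -0.069, 0.078]
ft_force: [-5.5, -2.5, 1.7]
grip_width: 0.0156
grip_force: 20.0
```

```bash
python3 - <<'E'
from h import *
gk(); lidang()
E
```

```text
t 36.77 tcp [0.4235 0.2299 0.1183] chest [-111.5  188.2  118.3] F [-5.46 -2.5   1.72] M [-0.33  0.79 -0.29] w 0.0156 gf 20.0 q [ 0.36  0.67  1.88 -0.32  0.68  0.54]
knob at [-111.4  177.6   68.4] ang -78.3 rad 90.3 Fforward -0.5 Fout 5.9 Fx,Fz [-5.6  1.7]
lid angle -0.002288391781358957 2800
```

Lid is seated, with the load off. I release the knob and back off upward.

>>> {"api": "send_rows", "payload": {"deltas": "0 0 0 0 0 0 0.25; 0 0 0 0 0 0 0.45; 0 0 0 0 0 0 0.45; 0 0 0 0 0 0 0.45; 0 0 -15 0 0 0 0.45; 0 0 -30 0 0 0 0.45; 0 0 -50 0 0 0 0.45; 0 0 -50 0 0 0 0.45; 0 0 0 0 0 0 0.45; 0 0 0 0 0 0 0.45"}}

```text
time: 38.08
position: [0.4198, 0.2598, 0.2593]
tool_rot: [0.672, 0.733, -0.07, 0.077]
ft_force: [-0.6, -0.3, -0.5]
grip_width: 0.0392
grip_force: 0.0
```

```bash
python3 - <<'E'
from h import *
st(); lidang(); c=knob(); save("z.png",cv2.resize(c["image"][140:265,150:410],None,fx=3,fy=3,interpolation=cv2.INTER_CUBIC))
E
```

```text
t 38.08 tcp [0.4198 0.2598 0.2593] chest [-112.7  218.2  259.3] F [-0.63 -0.25 -0.46] M [ 0.1  -0.1  -0.04] w 0.0392 gf 0.0 q [ 0.42  0.44  1.74 -0.23  1.04  0.46]
lid angle -0.004973764001884328 2790
knob 55 [-113.   161.    75.1] [[-119.2, 140.7, 69.5], [-113.3, 162.0, 75.2], [-106.7, 181.2, 80.8]]
```

View pics/z.png

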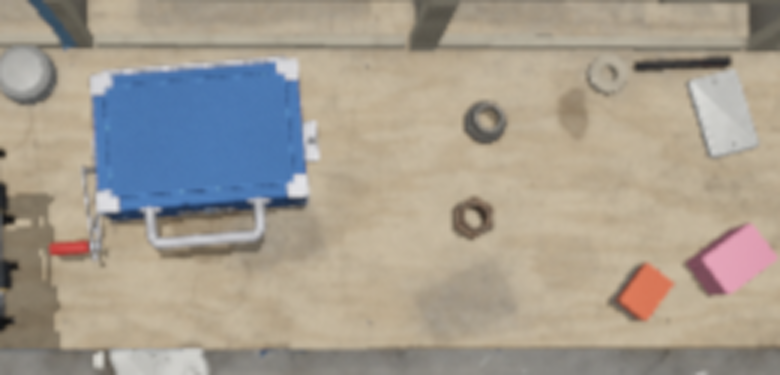

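The chest is shut, with the lid flat at (200,135) and the knob folded at (70,247). The bystanders and the other cartons stand as before, and the hand is clear at the left edge.

```bash
python3 -c "
from rig import robot
print(robot.hand_in())"
```

```text
the job is handed in; nothing more can be done
None
```

The carton stands upright in the right-hand bay, the lid is shut and the job is handed in at about 38 s. While feeling for the lock I pulled up to about 15 N at the bar and once let the lid back about 0.03 rad in the grip; I did not check whether the stay's foot moved.

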